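Strip a cored casting mould

TASK

Strip the small casting mould, in this order: take the steel hold-down bar off and lay it flat in the wooden trough, pull the core by its knob and stand it nose down in the white sleeve, lift the frame straight up off its dowels and lay it flat in the white tray, and last set the plaster cast upright on the middle of the slatted drying rack. Do not knock the cast over, and leave the other things on the table where they are.

Things in the scene. Friction and masses are not known exactly. Their poses are not given: they have to be found in the camera images.
- mould_base: fixed plywood board 126 x 78 x 16 mm (along its x, y, z) on the table, with two upright steel dowels, 8 mm thick with tapered tips, at x = +36 and -36 mm, y = 0, reaching 43.5 mm above the board's top. Origin: centre of its underside. It carries the stack: frame and cast stand on the board, the core hangs in the cast, the bar lies on the frame; at the start the axes of all five are parallel and their centres in line.
- bar: loose steel flat bar 98 x 30 x 10 mm (along its x, y, z), about 0.18 kg, lying on top of the frame along the line of the dowels, which pass through its two 11 mm holes (x = +36, -36 mm); the core's knob sticks up 21 mm through its 20.5 mm middle hole. Its top starts 56 mm above the table. Take it across its 30 mm width at the middle, fingertips just above the frame. Origin: centre of its underside.
- core: loose brass core pin 59 mm long, about 0.06 kg, upright, z up along it; origin at the very end of its nose. From the nose up: bullet nose 9 mm deep (8 mm wide at the end), shank 25 mm across up to 24 mm, flange 37 mm across from 24 to 27.6 mm, black knob 14 mm across (with a slightly thinner neck) up to 59 mm. It hangs by its flange in the bore of the cast, under the bar. Nose starts 18 mm above the table. Take it by the knob.
- frame: loose grey plastic mould frame 98 x 62 x 30 mm (along its x, y, z), about 0.13 kg, with a square 47 mm opening in the middle round the cast and two 11 mm holes (x = +36, -36 mm) over the dowels; it must rise 44 mm to clear them. Stands on the mould base, top 46 mm above the table. Take it across its 62 mm width at the middle. Origin: centre of its underside.
- cast: loose white plaster cast, 42 x 42 x 26 mm block with an upright 27.5 mm bore, about 0.08 kg, on the mould base inside the frame (2.5 mm gap all round), top 42 mm above the table. Take it across its y (two opposite flat sides, clear of the dowels, which still stand beside it along x). Origin: centre of its underside.
- trough: fixed open wooden trough 132 x 64 x 18 mm (along its x, y, z), walls 6 mm, inner floor 6 mm above the table and 120 x 52 mm in size: place for the bar. Origin: centre of its underside.
- tray: fixed shallow white plastic tray 132 x 96 mm (along its x, y), rim 19 mm high, walls 4 mm (rolled rim 6 mm), inner floor 4 mm above the table and 124 x 88 mm in size: place for the frame. Origin: centre of its underside.
- rack: fixed wooden drying rack 96 x 96 mm of five slats (12 mm wide, running along its y, 8 mm gaps) on two battens, slat tops 24 mm above the table: place for the cast. Origin: centre of its underside.
- sleeve: fixed white plastic sleeve (short tube with a violet strip) standing on end, 38 mm across, 50 mm high, bore 30.5 mm: place for the core, whose flange comes to rest on its rim, so that the nose hangs 26 mm above the table. Origin: centre of its underside.
- cast_lump: bystander: pale cast lump 65 x 100 x 29 mm, loose
- lids: bystander: two spare jar lids stacked as one piece, 70 mm across, 25 mm high, loose
- wood_block: bystander: flat wood block 62 x 110 x 19 mm, loose

How it is judged:
By the outcome, as a careful person would: the job done as asked, in the order asked, and still so for the second after the job is handed in, with the robot touching nothing.
It also fails if it takes over 96 s, if anything falls off the work surface, if the arm or the gripper's body presses on something with over 40 N, if the wrist force passes 120 N, or if a joint passes its speed limit or range.

ROBOT

A 6-joint arm with a two-finger parallel gripper is mounted at the origin on a cart in front of the work surface, level with it; the furniture and walls round the work are solid. World frame = base frame: x ahead of the robot, y to its left, z up, the work surface at z = 0. Lengths are in mm, angles in rad, forces in N, time in s.
With the tool pointing down it reaches from about 275 to 825 mm from the base axis. Payload 5.2 kg.
Tool frame: the origin (TCP) lies on the mounting face of the last link; the fingertips stand 186 mm ahead of it and the grasp point (between the pads) lies 167 mm ahead of it; z points along the fingers, x is the direction in which the jaws open and shut, and the axes are right-handed (so a half turn about z gives the same grasp; the last joint's range is limited). The gripper opens to 93 mm and grips with 3 to 60 N. Pads are 15 mm wide; open, the fingers measure 128 mm over their backs; the gripper's body (75 mm by 188 mm) begins 65 mm behind the grasp point.
Start: joints at [-1.445, 0.259, 1.535, -0, 1.348, -0.203], TCP at [177.62, -520.536, 404.753] pointing down, gripper open.
Joint ranges: [-3.14, 3.14], [-0.91, 2.08], [0.19, 2.58], [-1.22, 4.36], [0.22, 2.71], [-3.12, 3.12]. Speed limits (rad/s): [2.57, 2.57, 3.14, 3.14, 3.14, 3.14].

INTERFACE

Orientations are given as a rotation vector (axis times angle).
In Python, from station import ctrl gives the robot as it stands. The module is installed in compiled form; this text tells all that it offers.
- The arm moves only by the tool drive_tool, never from a script. Its argument "plan" is a list of rows, each a list of 5 numbers: the closure in counts, from 0 (fully open) to 255 (shut), then the shift along the tool's x, y, z in m, then the turn about the tool's z in rad. In form: [[hand, tx, ty, tz, spin], ...]. A call has 1 to 5 rows; each row shifts and turns the commanded pose from where the row before left it, along the tool's axes as they then stand; what a row does not reach is not made up. A row lasts 1/10 s, in which the tool goes at most 50 mm and 8.59 degrees, less where a joint would pass 70% of its speed; a pose out of reach is approached as far as the arm can. A call with a gripper value outside its range is refused whole. The fingers move at their own pace and stop on an object; "squeeze" is the grip in N (left out, the last holds). Time passes only in rows, so rows that do not move let the fingers close. It gives the time, the measured TCP pose, the force and the opening at its end, in the units of the state.
- ctrl.observe(): the state, without advancing time (a new reading comes with each control period).
- ctrl.snapshot(name): name is "side" or "top" or "wrist"; returns a dict with "image" (480x640x3 uint8, red, green, blue), "depth" (480x640 float32, mm along the optical axis (not along the pixel's ray), 0 where there is no reading), "K" (3x3 intrinsics, pixels), "pose" (4x4, takes a point from camera to world coordinates). Camera axes: x right, y up, looking along -z (the intrinsics and any distortion apply to the point x, -y, -z); pixel columns grow to the right and rows downward; lengths in mm; the calibration is good to about 2 mm. The wrist camera is an equidistant fisheye: a pixel r from the principal point sees the ray r / f radians off the axis. A picture is of the moment at which its call begins.
- ctrl.hand_in(): hands the job in, once; it reports no verdict.
Trained networks look in a picture, given as the dict that the camera call returned (one of the last four; its "shot" number tells which), for a name from the list of things; names that differ only in an ending like _2 or _b are one class to them, and where a whole thing is asked for, a point or a joint stands for the part that bears it (a point fixed in the world has none). Each returns a list of dicts, best first, with "p" (0 to 1); they miss things now and then, are a little off and sometimes report something else, mostly with a low value. They report only what shows in the picture. A call takes as long as a camera call.
- ctrl.spot_in(label, picture): "position" ([column, row] in pixels, amid what is visible of it).
The state is a dict: "clock": time; "joint_positions": joint angles; "qd": joint speeds; "effort": joint torques, N m; "position": TCP position; "ee_rot": TCP orientation; "contact_force": force on the tool from outside, world axes, zero at the start; "ft_torque": the same for the moment, N m; "width": opening from 0.0 (shut) to 1.0 (fully open).
Only numpy, scipy, OpenCV 4.12 (cv2) and the standard library are available. Lean on these libraries where they do the work, as an engineer would, in place of code of your own. Each camera call takes 0.05 s, during which the arm holds its last target.

## Working session

There is one attempt and no reset: what is moved stays moved. The work goes in short steps, Python scripts to look and compute and a tool call to move; the robot and the scene stay as the last step left them, time stands still between calls to the robot, and variables do not carry over. Pictures are saved under pics/ and viewed, and the job is handed in when it is done.

Besides the shell and the picture viewer there is one more tool, called after "Call:" by a JSON object that holds its "method" and its "body", one argument or row to a line. drive_tool: Moves the arm, as the interface text tells. Its arguments: {"type":"object","properties":{"plan":{"type":"array"},"squeeze":{"type":"number"}},"required":["plan"]}

```bash
mkdir -p pics; cat > h.py <<'E'
import numpy as np,cv2
from station import ctrl
def snap(n,f=None):
    s=ctrl.snapshot(n)
    if f: cv2.imwrite('pics/'+f,s['image'][:,:,::-1])
    return s
def px2w(s,u,v,d=None,z=None):
    K=s['K'];P=s['pose']
    r=np.array([(u-K[0,2])/K[0,0],-(v-K[1,2])/K[1,1],-1.0])
    if z is not None:
        w=P[:3,:3]@r; t=(z-P[2,3])/w[2]; return P[:3,3]+t*w
    return P[:3,3]+P[:3,:3]@(r*d)
def cloud(s):
    d=s['depth'];K=s['K'];P=s['pose']
    v,u=np.mgrid[:480,:640]
    r=np.stack([(u-K[0,2])/K[0,0]*d,-(v-K[1,2])/K[1,1]*d,-d],-1)
    w=r@P[:3,:3].T+P[:3,3]
    w[d==0]=np.nan
    return w
E
python3 - <<'E'
from h import *
np.set_printoptions(suppress=True,precision=3)
print(ctrl.observe())
for n in ['top','side','wrist']:
    s=snap(n,n+'0.png'); print(n,s['K'],s['pose'],{k:v for k,v in s.items() if k not in('image','depth','K','pose')})
    if n!='wrist':
        W=cloud(s)
        for l in ['mould_base','bar','core','frame','cast','trough','tray','rack','sleeve','cast_lump','lids','wood_block']:
            for r in ctrl.spot_in(l,s)[:2]:
                u,v=r['position'];print(l,round(r['p'],2),np.round([u,v]),W[int(v),int(u)])
E
```

```text
{'clock': 0.0, 'joint_positions': array([-1.445,  0.259,  1.536, -0.   ,  1.348, -0.203]), 'qd': array([-0.001, -0.001,  0.001,  0.001,  0.001, -0.   ]), 'effort': array([  0.   , -43.73 , -28.4  ,   0.072,   0.042,  -0.   ]), 'position': array([ 177.573, -520.314,  403.921]), 'ee_rot': array([-2.554,  1.827,  0.002]), 'contact_force': array([ 0.175, -0.544,  0.542]), 'ft_torque': array([-0.004,  0.003,  0.011]), 'width': 1.003718027920945}
top [[624.393   0.    319.208]
 [  0.    624.393 235.404]
 [  0.      0.      1.   ]] [[  -0.029    0.983   -0.181  361.185]
 [  -0.999   -0.023    0.032 -338.973]
 [   0.028    0.182    0.983 1107.582]
 [   0.       0.       0.       1.   ]] {'shot': 1}
mould_base 0.92 [231. 321.] [ 413.139 -223.152   61.047]
bar 0.76 [227. 306.] [ 441.028 -212.978   44.407]
core 0.47 [221. 300.] [ 446.937 -207.178   77.983]
frame 0.82 [213. 309.] [ 436.329 -186.609   24.281]
cast 0.71 [210. 198.] [ 632.254 -181.153   26.243]
cast 0.7 [237. 301.] [ 449.402 -229.379   39.727]
trough 0.74 [291. 221.] [ 593.187 -325.283    6.746]
trough 0.65 [245. 299.] [ 452.66  -2
[... 995 characters left out ...]
41.625   43.908]
trough 0.97 [347. 254.] [ 586.396 -331.786    7.441]
tray 0.82 [215. 281.] [ 348.291 -335.05     3.711]
rack 0.67 [346. 205.] [ 633.085 -189.826   16.703]
sleeve 0.63 [308. 303.] [ 472.541 -471.285   43.451]
cast_lump 0.57 [412. 225.] [ 726.232 -301.073   23.453]
cast_lump 0.51 [255. 213.] [ 442.614 -225.59    55.219]
lids 0.75 [395. 307.] [ 605.799 -497.784   23.691]
wood_block 0.8 [235. 368.] [ 347.943 -544.742   18.997]
wrist [[371.648   0.    317.024]
 [  0.    371.648 235.747]
 [  0.      0.      1.   ]] [[   0.323    0.913    0.248  246.499]
 [  -0.946    0.312    0.083 -496.49 ]
 [  -0.001   -0.262    0.965  384.406]
 [   0.       0.       0.       1.   ]] {'shot': 3}
```

View pics/top0.png

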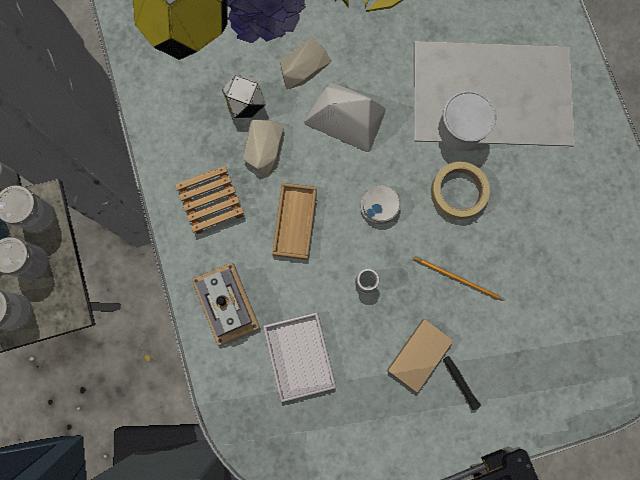

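View pics/side0.png

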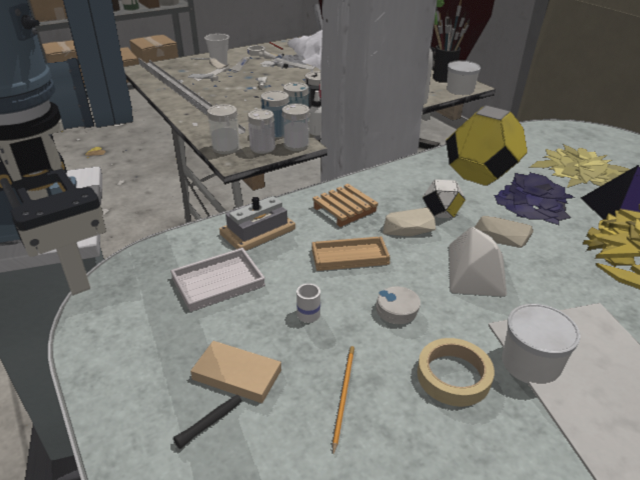

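View pics/wrist0.png

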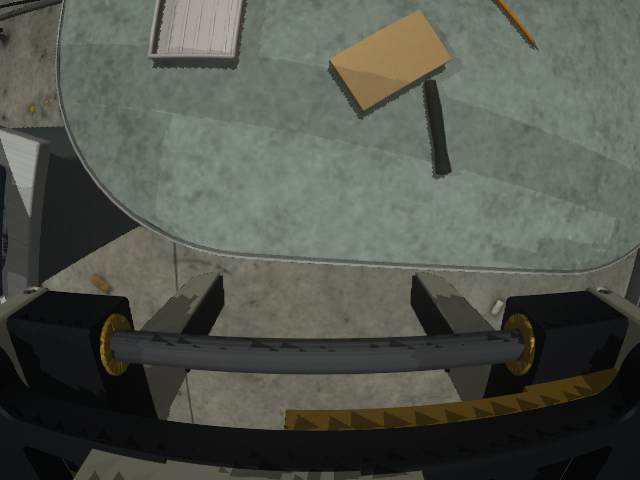

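```bash
python3 - <<'E'
import cv2,numpy as np
t=cv2.imread('pics/top0.png');s=cv2.imread('pics/side0.png')
def c(im,x,y,w,h,f,n):
    o=cv2.resize(im[y:y+h,x:x+w],None,fx=f,fy=f,interpolation=cv2.INTER_CUBIC)
    for i in range(0,w,10):
        cv2.line(o,(i*f,0),(i*f,6),(0,0,255),1); 
        if i%20==0: cv2.putText(o,str(x+i),(i*f,16),0,.4,(0,0,255))
    for i in range(0,h,10):
        cv2.line(o,(0,i*f),(6,i*f),(0,0,255),1)
        if i%20==0: cv2.putText(o,str(y+i),(7,i*f+4),0,.4,(0,0,255))
    cv2.imwrite('pics/'+n,o)
c(t,180,250,100,100,6,'c1.png')
c(t,170,155,160,110,5,'c2.png')
c(t,255,255,140,150,4,'c3.png')
c(s,210,180,180,120,4,'c4.png')
E
```

```text
(no output)
```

View pics/c1.png

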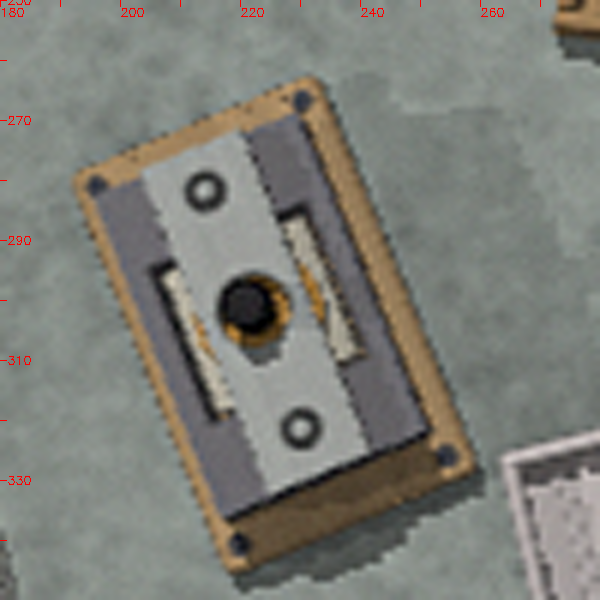

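View pics/c2.png

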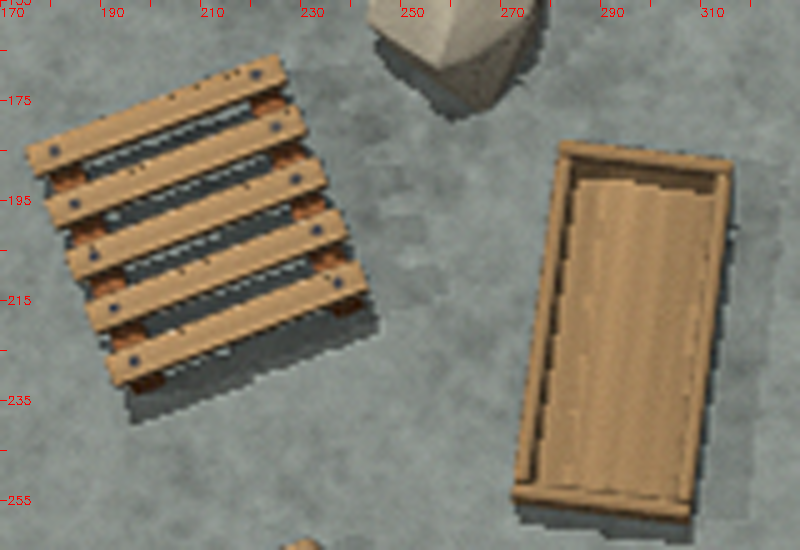

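View pics/c3.png

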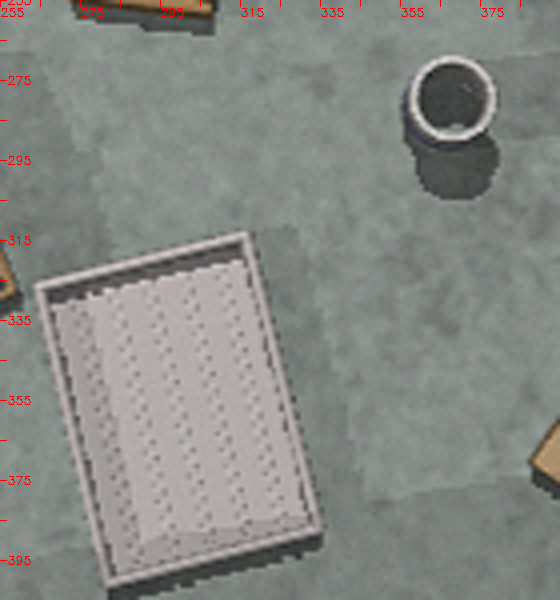

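View pics/c4.png

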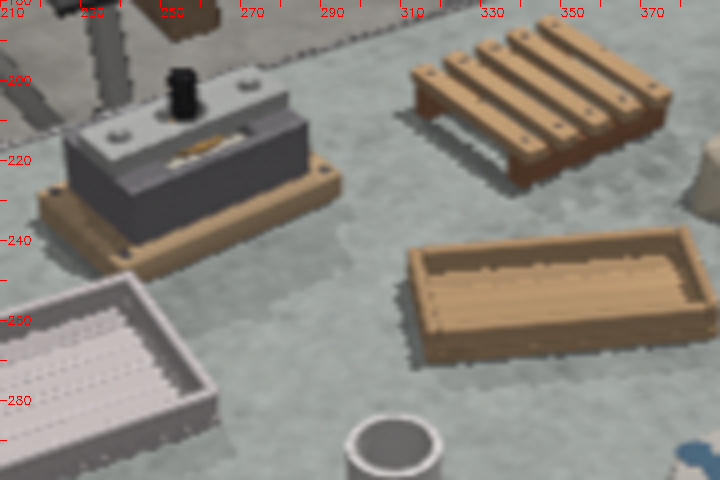

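```bash
cat > fit.py <<'E'
from h import *
from scipy.optimize import least_squares
np.set_printoptions(suppress=True,precision=3)
T=snap('top');S=snap('side')
def proj(s,p):
    P=s['pose'];c=(np.asarray(p)-P[:3,3])@P[:3,:3]
    K=s['K'];return np.stack([K[0,2]+K[0,0]*c[:,0]/-c[:,2],K[1,2]+K[1,1]*c[:,1]/c[:,2]],1)
def px(c,x0,y0,f): return np.array([[x0+(a+.5)/f-.5,y0+(b+.5)/f-.5] for a,b in c])
def rect(w,l,z): return np.array([[w/2,l/2,z],[w/2,-l/2,z],[-w/2,-l/2,z],[-w/2,l/2,z]])
def fit(name,model,tp,sp,g):
    for lab,use in (('both',(1,1)),('top',(1,0)),('side',(0,1))):
        def f(q):
            c,s=np.cos(q[2]),np.sin(q[2]);R=np.array([[c,-s,0],[s,c,0],[0,0,1]])
            w=model@R.T+[q[0],q[1],0]
            r=[]
            if use[0] and tp is not None:r.append((proj(T,w)-tp).ravel())
            if use[1] and sp is not None:r.append((proj(S,w)-sp).ravel())
            return np.concatenate(r) if r else np.zeros(3)
        if (lab=='side' and sp is None) or (lab=='top' and tp is None): continue
        o=least_squares(f,g);print(name,lab,o.x,'res',np.abs(o.fun).max().round(2))
if __name__=='__main__':
    # far=+x ; order (+x,+y)(+x,-y)(-x,-y)(-x,+y)
    fit('stack',np.array([[36,0,57.5],[-36,0,57.5.__float__()]]),px([(205,191),(301,428)],180,250,6),px([(248,85),(120,136)],210,180,4),[440,-215,.3])
    fit('framecorn',rect(98,62,46),None,None,[440,-215,.3]) if 0 else None
    fit('rack',rect(96,96,24),px([(27,150),(277,55),(370,290),(118,387)],170,155,5),px([(545,15),(672,100),(530,163),(410,72)],210,180,4),[640,-185,.3])
    fit('trough',rect(132,64,18),px([(560,142),(732,162),(690,512),(513,496)],170,155,5),px([(685,228),(718,305),(428,333),(408,248)],210,180,4)[[0,1,2,3]],[590,-330,0])
    fit('tray',rect(132,96,19),px([(37,287),(248,232),(322,527),(107,583)],255,255,4),None,[355,-330,.2])
    m=np.array([[0,0,50.]])
    fit('sleeve',m,px([(455,98)],255,255,4),px([(393,444)],210,180,4),[480,-465,0])
E
python3 fit.py
```

```text
stack both [ 447.272 -207.926    0.383] res 0.66
stack top [ 446.801 -207.396    0.38 ] res 0.09
stack side [ 447.64  -209.974    0.393] res 0.21
rack both [ 631.871 -182.114    0.366] res 2.14
rack top [ 631.934 -181.252    0.359] res 1.03
rack side [ 630.891 -185.731    0.378] res 1.36
trough both [ 591.19  -331.578   -0.142] res 1.22
trough top [ 591.062 -331.487   -0.141] res 1.29
trough side [ 591.288 -331.738   -0.142] res 1.15
tray both [ 352.634 -334.618    0.221] res 1.36
tray top [ 352.634 -334.618    0.221] res 1.36
sleeve both [ 478.444 -454.902    0.   ] res 0.51
sleeve top [ 478.086 -455.458    0.   ] res 0.0
sleeve side [ 478.912 -453.82     0.   ] res 0.0
```

```bash
cat > go.py <<'E'
import sys
from h import *
from scipy.spatial.transform import Rotation as Ro
# usage: go.py x y z jawyaw nrows : total tool shift for spin-first and rows
def st():
    o=ctrl.observe();R=Ro.from_rotvec(o['ee_rot']).as_matrix();return o,R
def plan(x,y,z,jaw,n):
    o,R=st();p=o['position'];a=np.arctan2(R[1,0],R[0,0])
    d=(jaw-a+np.pi/2)%np.pi-np.pi/2
    e=np.array([x,y,z])-p
    print('at',p.round(1),'jaw',a.round(4),'tilt',R[:,2].round(4),'F',o['contact_force'].round(1),'w',round(o['width'],3),'t',round(o['clock'],2),'j6',o['joint_positions'][5].round(2))
    # rotating axes: row k begins with jaw a+d*k/n
    tot=np.zeros(3)
    for k in range(n):
        b=a+d*k/n
        A=np.array([[np.cos(b),np.sin(b),0],[np.cos(b-np.pi/2),np.sin(b-np.pi/2),0],[0,0,-1]])
        print((A@(e/n)/1000).round(4),round(-d/n,4))
if __name__=='__main__': plan(*map(float,sys.argv[1:5]),int(sys.argv[5]))
E
python3 go.py 447 -208 340 -1.189 10
```

```text
at [ 177.6 -520.5  404.8] jaw -1.242 tilt [ 0.  0. -1.] F [-0.   0.7  0.2] w 1.002 t 1.45 j6 -0.2
[-0.0209 -0.0356  0.0065] -0.0053
[-0.0207 -0.0357  0.0065] -0.0053
[-0.0205 -0.0358  0.0065] -0.0053
[-0.0203 -0.0359  0.0065] -0.0053
[-0.0201 -0.036   0.0065] -0.0053
[-0.0199 -0.0361  0.0065] -0.0053
[-0.0197 -0.0362  0.0065] -0.0053
[-0.0195 -0.0363  0.0065] -0.0053
[-0.0194 -0.0364  0.0065] -0.0053
[-0.0192 -0.0365  0.0065] -0.0053
```

Call:
{"method": "drive_tool", "body": {
  "plan": [
    [0,-0.021,-0.0355,0.0065,-0.005],
    [0,-0.021,-0.0355,0.0065,-0.005],
    [0,-0.0205,-0.036,0.0065,-0.005],
    [0,-0.02,-0.036,0.0065,-0.005],
    [0,-0.02,-0.036,0.0065,-0.005]
  ],
  "squeeze": 25
}}

```text
clock: 1.95
position: [313.2, -363.1, 372.2]
ee_rot: [2.577, -1.796, 0.001]
contact_force: [1.0, -0.1, 0.2]
width: 1.002
```

Call:
{"method": "drive_tool", "body": {
  "plan": [
    [0,-0.02,-0.036,0.0065,-0.005],
    [0,-0.02,-0.036,0.0065,-0.005],
    [0,-0.0195,-0.0365,0.0065,-0.005],
    [0,-0.0195,-0.0365,0.0065,-0.005],
    [0,-0.019,-0.0365,0.0065,-0.008]
  ]
}}

```text
clock: 2.45
position: [448.1, -206.7, 339.8]
ee_rot: [2.603, -1.759, 0.001]
contact_force: [1.0, 0.1, 0.0]
width: 1.001
```

```bash
python3 go.py 447 -208 340 -1.189 1; python3 - <<'E'
from h import *
s=snap('wrist','w1.png');print(s['pose'].round(3))
E
```

```text
at [ 448.1 -206.7  339.8] jaw -1.1888 tilt [ 6.e-04 -5.e-04 -1.e+00] F [1.  0.1 0. ] w 1.001 t 2.45 j6 0.53
[ 0.0008  0.0015 -0.0002] 0.0002
[[ 3.73000e-01  8.96000e-01  2.43000e-01  5.15614e+02]
 [-9.28000e-01  3.60000e-01  9.70000e-02 -1.79093e+02]
 [-1.00000e-03 -2.61000e-01  9.65000e-01  3.19424e+02]
 [ 0.00000e+00  0.00000e+00  0.00000e+00  1.00000e+00]]
```

View pics/w1.png

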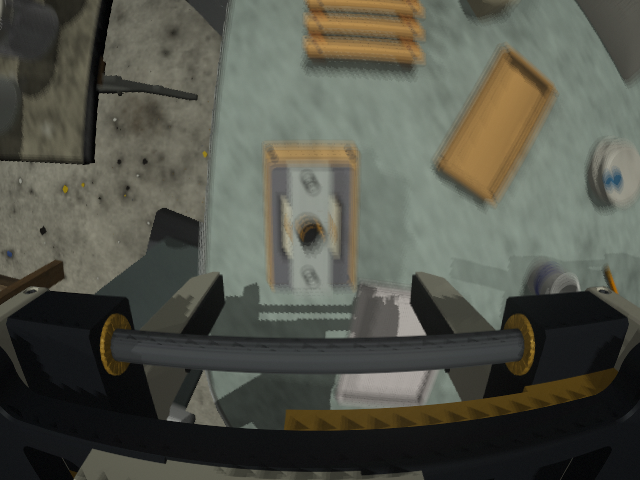

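```bash
cat >> h.py <<'E'
def wray(s,u,v):
    K=s['K'];x=(u-K[0,2])/K[0,0];y=(v-K[1,2])/K[1,1];r=np.hypot(x,y)
    k=np.sin(r)/r if r>0 else 1
    return s['pose'][:3,:3]@np.array([x*k,-y*k,-np.cos(r)])
def w2w(s,u,v,z):
    w=wray(s,u,v);P=s['pose'];return P[:3,3]+w*(z-P[2,3])/w[2]
def crop(im,x,y,w,h,f,n):
    o=cv2.resize(im[y:y+h,x:x+w,::-1],None,fx=f,fy=f,interpolation=cv2.INTER_CUBIC)
    for i in range(0,w,10):
        cv2.line(o,(i*f,0),(i*f,6),(0,0,255),1); 
        if i%20==0: cv2.putText(o,str(x+i),(i*f,16),0,.4,(0,0,255))
    for i in range(0,h,10):
        cv2.line(o,(0,i*f),(6,i*f),(0,0,255),1)
        if i%20==0: cv2.putText(o,str(y+i),(7,i*f+4),0,.4,(0,0,255))
    cv2.imwrite('pics/'+n,o)
E
python3 - <<'E'
from h import *
import pickle
s=snap('wrist','w2.png');pickle.dump(s,open('w2.pkl','wb'))
crop(s['image'],240,130,150,170,4,'w2c.png')
o=ctrl.observe();print(o['position'],o['ee_rot'],s['pose'][:3,3])
E
```

```text
[ 449.0135464  -204.61004297  339.02791582] [-2.60570511e+00  1.75188880e+00  1.89452009e-03] [ 517.90874856 -174.75540016  318.63986881]
```

View pics/w2c.png

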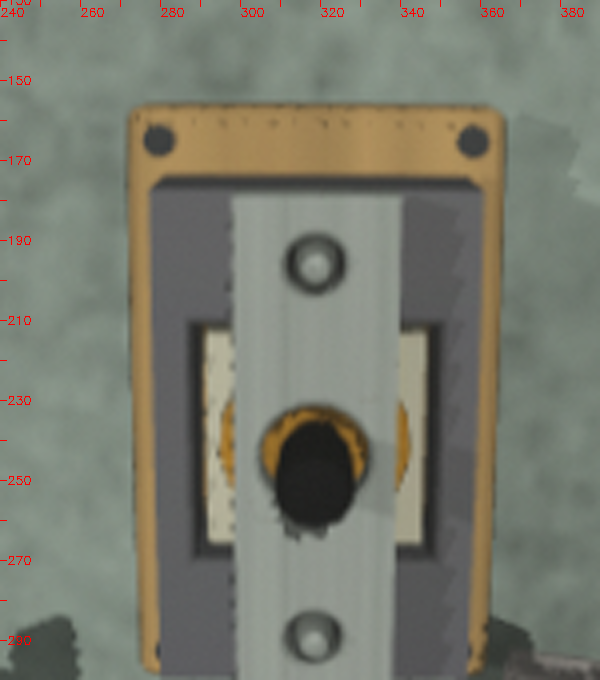

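```bash
python3 - <<'E'
from h import *
import pickle
s=pickle.load(open('w2.pkl','rb'))
f=lambda a,b:(240+(a+.5)/4-.5,130+(b+.5)/4-.5)
A=w2w(s,*f(315,263),56);B=w2w(s,*f(313,636),56)
print(A,B,(A+B)/2,np.linalg.norm(A-B),np.arctan2(*(A-B)[[1,0]]))
# bar edges at z 56 midpoint row 460
L=w2w(s,*f(234,400),56);R=w2w(s,*f(400,400),56);print(L,R,np.linalg.norm(L-R))
E
python3 go.py 447 -208 300 -1.189 1
```

```text
[ 480.33494573 -189.86668643   56.        ] [ 413.71321555 -216.51840592   56.        ] [ 447.02408064 -203.19254617   56.        ] 71.75492376232727 0.38054555053916694
[ 451.4233622  -185.66899491   56.        ] [ 462.81552718 -213.70423415   56.        ] 30.261461669853407
at [ 449.  -204.6  339. ] jaw -1.1838 tilt [-0.      0.0021 -1.    ] F [-0.3 -0.3 -0. ] w 0.999 t 2.55 j6 0.53
[0.0024 0.0031 0.039 ] 0.0052
```

Call:
{"method": "drive_tool", "body": {
  "plan": [
    [0,0.001,0.002,0.02,0.004],
    [0,0,0,0.02,0],
    [0,0,0,0,0],
    [0,0,0,0,0]
  ]
}}

```text
clock: 2.95
position: [445.4, -210.4, 300.0]
ee_rot: [2.598, -1.766, -0.001]
contact_force: [0.5, -0.0, -0.4]
width: 1.001
```

```bash
python3 - <<'E'
from h import *
import pickle
s=snap('wrist','w3.png');pickle.dump(s,open('w3.pkl','wb'))
crop(s['image'],240,130,150,170,4,'w3c.png')
o=ctrl.observe();print(o['position'],o['ee_rot'],s['pose'][:3,3])
E
```

```text
[ 445.67839729 -210.56441261  300.55127293] [ 2.59825823e+00 -1.76568373e+00  1.46176110e-03] [ 513.0877267  -183.07563698  279.62412387]
```

View pics/w3c.png

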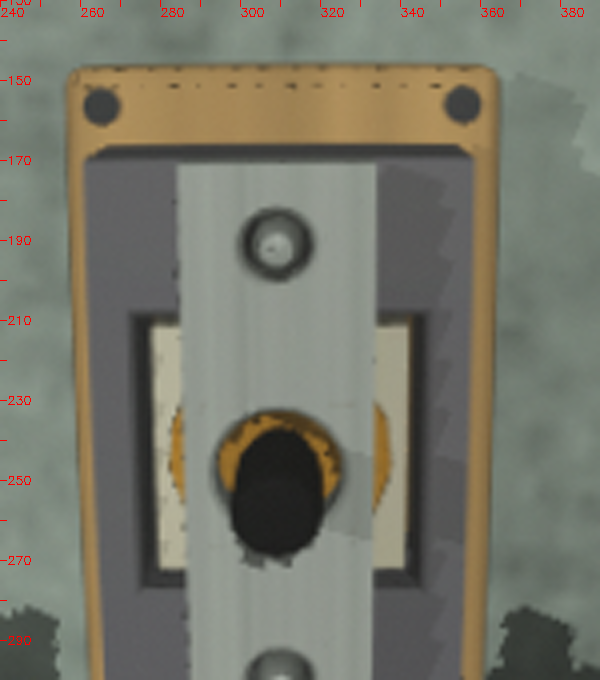

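```bash
python3 - <<'E'
from h import *
import pickle
s=pickle.load(open('w3.pkl','rb'))
crop(s['image'],280,160,60,160,4,'w3d.png')
f=lambda a,b:(240+(a+.5)/4-.5,130+(b+.5)/4-.5)
A=w2w(s,*f(277,243),56);M=w2w(s,*f(279,473),56)
print(A,M,np.linalg.norm(A-M),np.arctan2(*(A-M)[[1,0]]))
for r in (250,400,600):
  L=w2w(s,*f(178+ (r-165)*.0195,r),56);R=w2w(s,*f(376-(r-165)*.006,r),56);print(L,R,(L+R)/2,np.linalg.norm(L-R))
E
```

```text
[ 481.20292688 -189.99067621   56.        ] [ 447.39018678 -203.53493829   56.        ] 36.42455803958609 0.38099492742831176
[ 474.79464216 -176.58302585   56.        ] [ 485.72761887 -204.2751913    56.        ] [ 480.26113051 -190.42910858   56.        ] 29.772235501769917
[ 452.89706943 -185.27148821   56.        ] [ 463.905984   -213.02193436   56.        ] [ 458.40152671 -199.14671128   56.        ] 29.854370897284934
[ 421.72504337 -197.40569319   56.        ] [ 432.95975382 -225.54563417   56.        ] [ 427.34239859 -211.47566368   56.        ] 30.299752425647018
```

View pics/w3d.png

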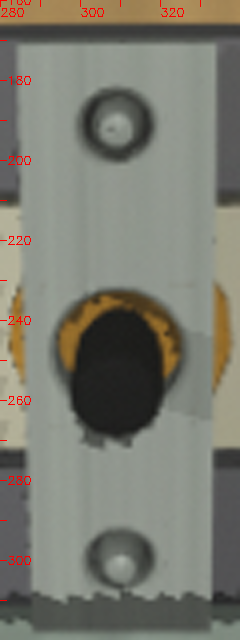

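```bash
python3 go.py 447 -205.3 256 -1.19 2
```

```text
at [ 445.7 -210.6  300.6] jaw -1.1938 tilt [ 7.e-04 -7.e-04 -1.e+00] F [ 0.9 -0.9  0.9] w 1.001 t 3.0 j6 0.53
[-0.0022 -0.0016  0.0223] -0.0019
[-0.0022 -0.0016  0.0223] -0.0019
```

Call:
{"method": "drive_tool", "body": {
  "plan": [
    [0,-0.0022,-0.0016,0.022,-0.001],
    [0,-0.0022,-0.0016,0.022,-0.001],
    [0,0,0,0,0],
    [0,0,0,0,0]
  ]
}}

```text
clock: 3.4
position: [447.2, -205.1, 256.7]
ee_rot: [2.601, -1.762, 0.001]
contact_force: [0.4, -0.3, 0.2]
width: 1.0
```

```bash
python3 - <<'E'
from h import *
import pickle
s=snap('wrist','w4.png');pickle.dump(s,open('w4.pkl','wb'))
t=snap('side','s4.png');crop(t['image'],200,110,120,130,5,'s4c.png')
o=ctrl.observe();print(o['position'],o['ee_rot'],s['pose'][:3,3])
E
```

```text
[ 447.52466536 -205.24889258  257.26569335] [ 2.60041972 -1.76240288  0.00409346] [ 514.85335049 -177.5885567   236.39582376]
```

View pics/w4.png

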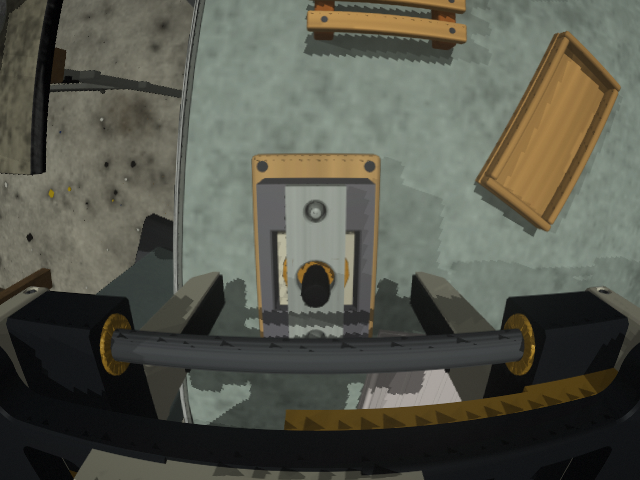

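View pics/s4c.png

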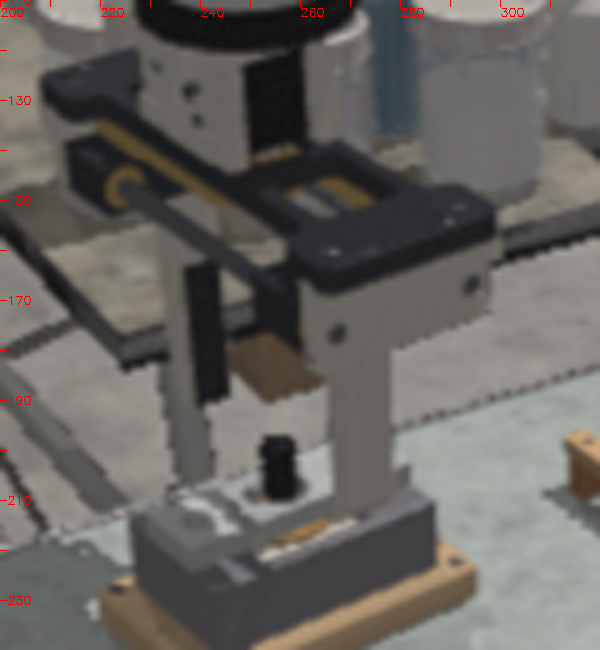

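Call:
{"method": "drive_tool", "body": {
  "plan": [
    [0,0,0,0.015,0],
    [0,0,0,0.006,0],
    [0,0,0,0,0],
    [80,0,0,0,0],
    [140,0,0,0,0]
  ],
  "squeeze": 15
}}

```text
clock: 4.0
position: [447.2, -204.8, 235.4]
ee_rot: [2.601, -1.762, 0.002]
contact_force: [-0.9, -1.3, 0.3]
width: 0.874
```

Call:
{"method": "drive_tool", "body": {
  "plan": [
    [160,0,0,0,0],
    [190,0,0,0,0],
    [255,0,0,0,0],
    [255,0,0,0,0],
    [255,0,0,0,0]
  ],
  "squeeze": 30
}}

```text
clock: 4.5
position: [447.0, -204.6, 234.8]
ee_rot: [-2.601, 1.762, 0.0]
contact_force: [-0.0, -0.9, 0.5]
width: 0.445
```

```bash
python3 - <<'E'
from h import *
s=snap('wrist','w5.png');crop(s['image'],200,140,230,190,3,'w5c.png')
t=snap('side','s5.png');crop(t['image'],200,110,120,130,5,'s5c.png')
o=ctrl.observe();print(o['position'],o['contact_force'],o['width'],o['clock'])
E
```

```text
[ 447.00700476 -204.5953015   234.75167723] [-0.17857091  0.0071541   0.22686425] 0.3613907525778616 4.6
```

View pics/w5c.png

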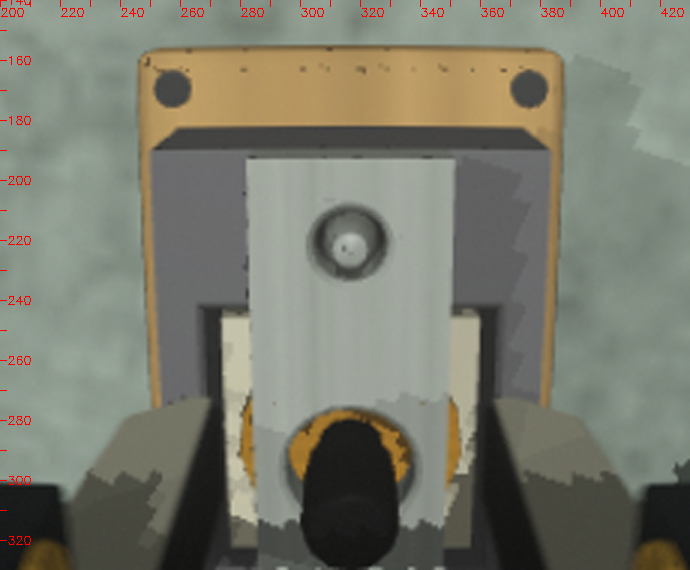

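View pics/s5c.png

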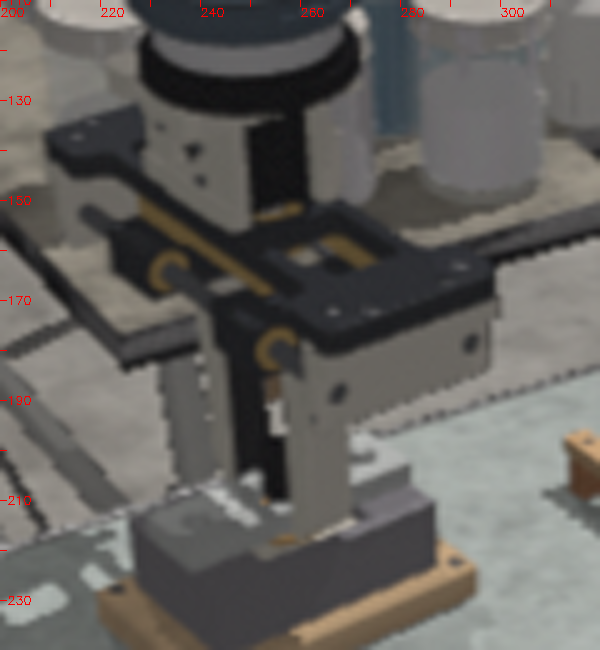

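Call:
{"method": "drive_tool", "body": {
  "plan": [
    [255,0,0,0,0],
    [255,0,0,0,0],
    [255,0,0,0,0]
  ]
}}

```text
clock: 4.9
position: [447.0, -204.6, 234.7]
ee_rot: [-2.601, 1.762, 0.0]
contact_force: [-0.2, -0.5, 0.8]
width: 0.317
```

Call:
{"method": "drive_tool", "body": {
  "plan": [
    [255,0,0,-0.005,0],
    [255,0,0,-0.01,0],
    [255,0,0,-0.015,0],
    [255,0,0,-0.03,0],
    [255,0,0,-0.02,0]
  ]
}}

```text
clock: 5.4
position: [447.2, -204.7, 317.0]
ee_rot: [2.601, -1.762, 0.003]
contact_force: [-0.3, -0.2, -1.8]
width: 0.322
```

```bash
python3 - <<'E'
from h import *
s=snap('wrist','w6.png')
t=snap('side','s6.png');crop(t['image'],200,90,120,150,4,'s6c.png')
o=ctrl.observe();print(o['position'],o['contact_force'],o['width'],o['clock'])
E
```

```text
[ 447.89599385 -205.17903536  318.16352678] [-0.04006024 -0.07362585 -2.01317372] 0.3175835569234327 5.5
```

View pics/w6.png

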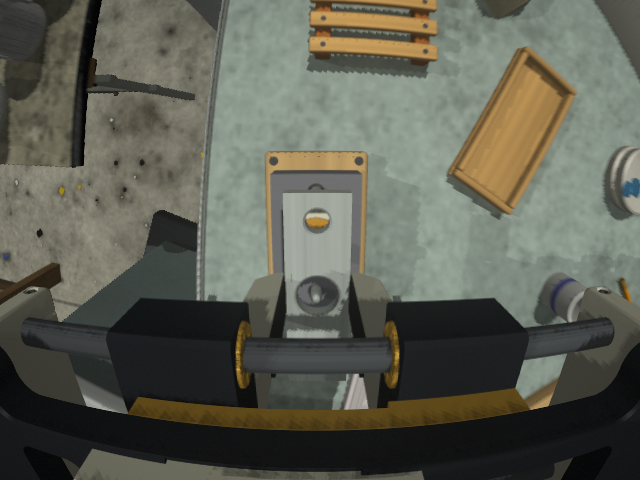

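View pics/s6c.png

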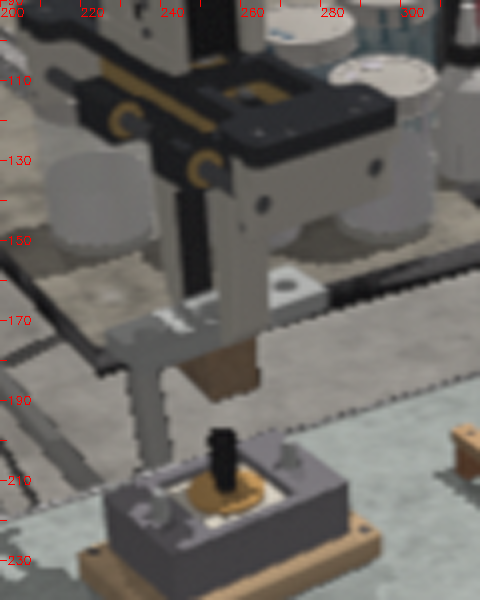

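```bash
python3 go.py 591.3 -330 290 -1.712 6
```

```text
at [ 447.9 -205.2  318.2] jaw -1.1909 tilt [ 0.0054 -0.0041 -1.    ] F [-0.  -0.1 -2. ] w 0.318 t 5.5 j6 0.53
[ 0.0282 -0.0145  0.0047] 0.0869
[ 0.0268 -0.0169  0.0047] 0.0869
[ 0.0253 -0.0191  0.0047] 0.0869
[ 0.0235 -0.0213  0.0047] 0.0869
[ 0.0216 -0.0232  0.0047] 0.0869
[ 0.0195 -0.025   0.0047] 0.0869
```

Call:
{"method": "drive_tool", "body": {
  "plan": [
    [255,0.028,-0.0145,0.004,0.087],
    [255,0.027,-0.017,0.004,0.087],
    [255,0.0255,-0.019,0.005,0.087],
    [255,0.0235,-0.021,0.005,0.087],
    [255,0.0215,-0.023,0.005,0.087]
  ]
}}

```text
clock: 6.0
position: [566.6, -309.4, 290.2]
ee_rot: [2.155, -2.286, -0.003]
contact_force: [1.1, -0.2, -1.7]
width: 0.316
```

Call:
{"method": "drive_tool", "body": {
  "plan": [
    [255,0.0195,-0.025,0.005,0.087],
    [255,0,0,0,0],
    [255,0,0,0,0]
  ]
}}

```text
clock: 6.3
position: [589.6, -329.7, 284.7]
ee_rot: [2.058, -2.373, -0.005]
contact_force: [-0.6, 0.9, -2.3]
width: 0.32
```

```bash
python3 go.py 591.3 -330 290 -1.712 1;python3 - <<'E'
from h import *
import pickle
s=snap('wrist','w7.png');pickle.dump(s,open('w7.pkl','wb'))
crop(s['image'],190,100,260,260,3,'w7c.png')
t=snap('side','s7.png');crop(t['image'],280,130,150,150,4,'s7c.png')
E
```

```text
at [ 589.6 -329.7  284.7] jaw -1.7124 tilt [-0.0027  0.0022 -1.    ] F [-0.6  0.9 -2.3] w 0.32 t 6.3 j6 1.04
[ 0.0001 -0.0017 -0.0053] -0.0004
```

View pics/w7c.png

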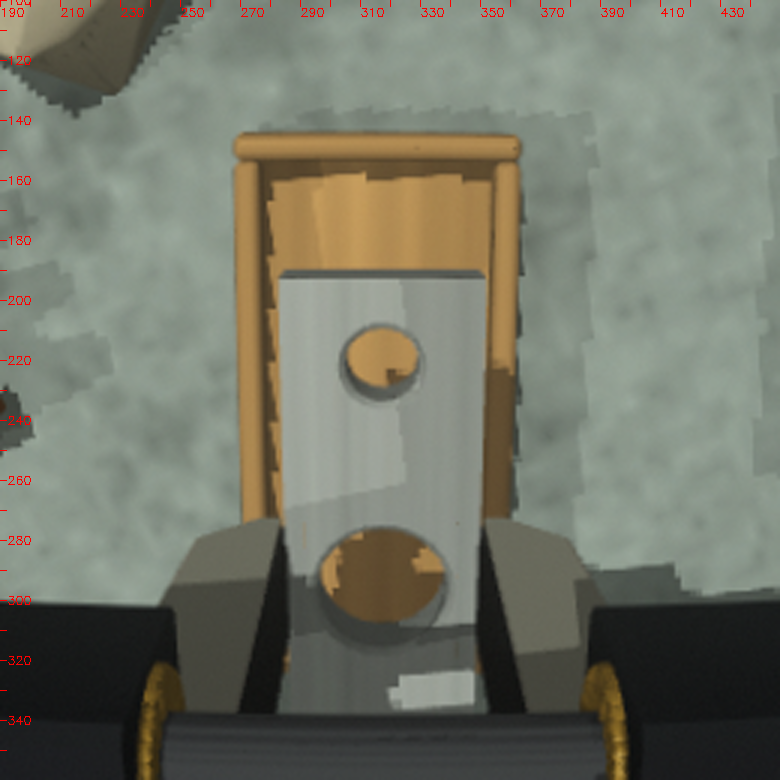

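View pics/s7c.png

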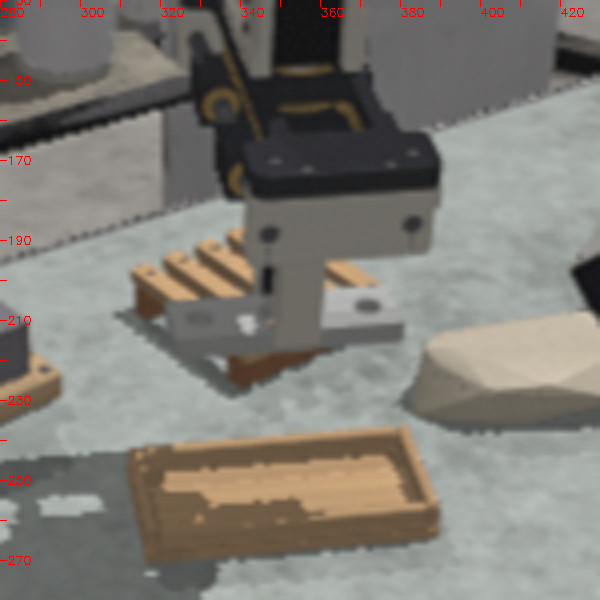

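```bash
python3 - <<'E'
from h import *
import pickle
s=pickle.load(open('w7.pkl','rb'))
f=lambda a,b:(190+(a+.5)/3-.5,100+(b+.5)/3-.5)
L=w2w(s,*f(235,134),18);R=w2w(s,*f(520,134),18)
print(L,R,np.linalg.norm(L-R),np.arctan2(*(R-L)[[1,0]]))
M=(L+R)/2; a=np.arctan2(*(R-L)[[1,0]])+np.pi/2
print(M-66*np.array([np.cos(a),np.sin(a),0]))
E
```

```text
[ 661.1864536  -305.71787353   18.        ] [ 652.3287001  -367.71885714   18.        ] 62.63051784633228 -1.7127008122157865
[ 591.42097963 -327.38407032   18.        ]
```

Call:
{"method": "drive_tool", "body": {
  "plan": [
    [255,0,-0.0015,0.03,0],
    [255,0,0,0.03,0],
    [255,0,0,0.012,0],
    [255,0,0,0.006,0],
    [255,0,0,0,0]
  ]
}}

```text
clock: 6.9
position: [591.3, -329.6, 208.8]
ee_rot: [2.058, -2.373, -0.001]
contact_force: [0.3, 0.5, -1.6]
width: 0.316
```

```bash
python3 go.py 591.3 -329 205 -1.712 1
```

```text
at [ 591.3 -329.6  208.8] jaw -1.7127 tilt [-4.e-04  3.e-04 -1.e+00] F [ 0.3  0.5 -1.6] w 0.316 t 6.9 j6 1.04
[-0.0006  0.0001  0.0038] -0.0007
```

Call:
{"method": "drive_tool", "body": {
  "plan": [
    [255,-0.0005,0,0.001,0],
    [255,0,0,0.001,0],
    [255,0,0,0.001,0],
    [255,0,0,0,0],
    [255,0,0,0,0]
  ]
}}

```text
clock: 7.4
position: [591.5, -329.5, 206.0]
ee_rot: [-2.058, 2.374, -0.001]
contact_force: [-0.4, 0.6, -0.6]
width: 0.316
```

```bash
python3 - <<'E'
from h import *
s=snap('wrist','w8.png');crop(s['image'],190,100,260,260,3,'w8c.png')
t=snap('side','s8.png');crop(t['image'],290,170,120,110,6,'s8c.png')
E
```

```text
(no output)
```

View pics/w8c.png

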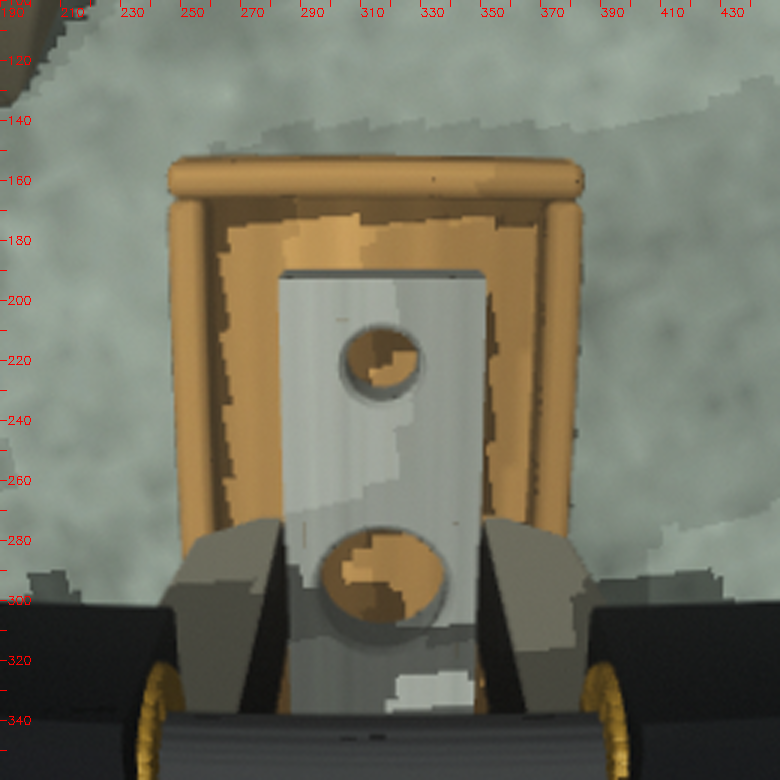

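View pics/s8c.png

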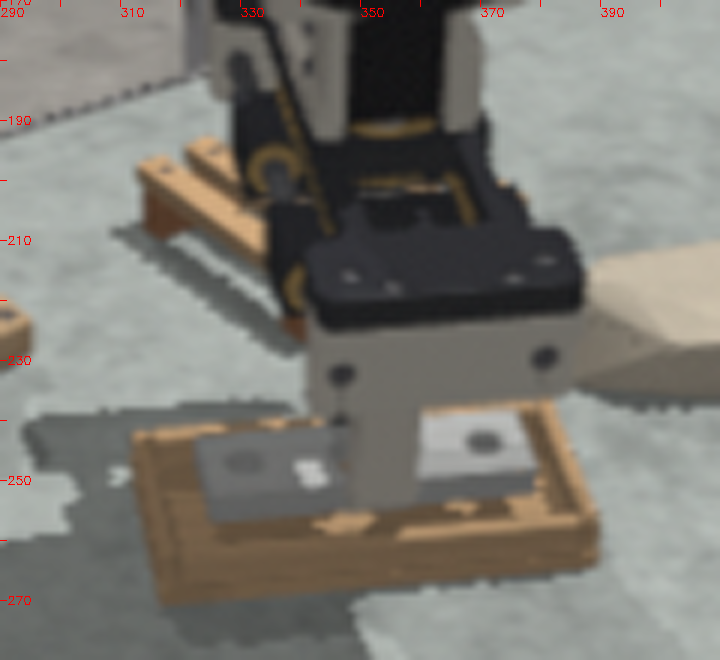

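Call:
{"method": "drive_tool", "body": {
  "plan": [
    [255,-0.001,0,0.001,0],
    [255,0,0,0.001,0],
    [255,0,0,0.001,0],
    [255,0,0,0,0]
  ]
}}

```text
clock: 7.9
position: [591.6, -328.3, 202.5]
ee_rot: [2.058, -2.374, -0.001]
contact_force: [0.9, -0.1, -1.5]
width: 0.317
```

Call:
{"method": "drive_tool", "body": {
  "plan": [
    [255,0,0,0.001,0],
    [255,0,0,0.001,0],
    [255,0,0,0.001,0],
    [255,0,0,0,0]
  ]
}}

```text
clock: 8.3
position: [591.6, -328.4, 199.5]
ee_rot: [2.058, -2.374, -0.001]
contact_force: [-0.6, -0.2, -1.5]
width: 0.321
```

Call:
{"method": "drive_tool", "body": {
  "plan": [
    [255,0,0,0.001,0],
    [255,0,0,0.001,0],
    [255,0,0,0.001,0],
    [255,0,0,0.0005,0],
    [255,0,0,0,0]
  ]
}}

```text
clock: 8.8
position: [591.7, -328.4, 197.7]
ee_rot: [-2.058, 2.373, -0.001]
contact_force: [-3.2, 2.4, 7.6]
width: 0.315
```

Call:
{"method": "drive_tool", "body": {
  "plan": [
    [255,0,0,-0.001,0],
    [168,0,0,0,0],
    [164,0,0,0,0],
    [164,0,0,0,0]
  ]
}}

```text
clock: 9.2
position: [591.8, -328.2, 198.2]
ee_rot: [-2.058, 2.373, -0.0]
contact_force: [-2.1, 2.4, 6.7]
width: 0.342
```

```bash
python3 - <<'E'
from h import *
s=snap('wrist','w9.png');crop(s['image'],190,100,260,260,3,'w9c.png')
t=snap('side','s9.png');crop(t['image'],290,170,120,110,6,'s9c.png')
print(ctrl.observe()['contact_force'])
E
```

```text
[-2.34495418  3.64912738  7.65521947]
```

View pics/w9c.png

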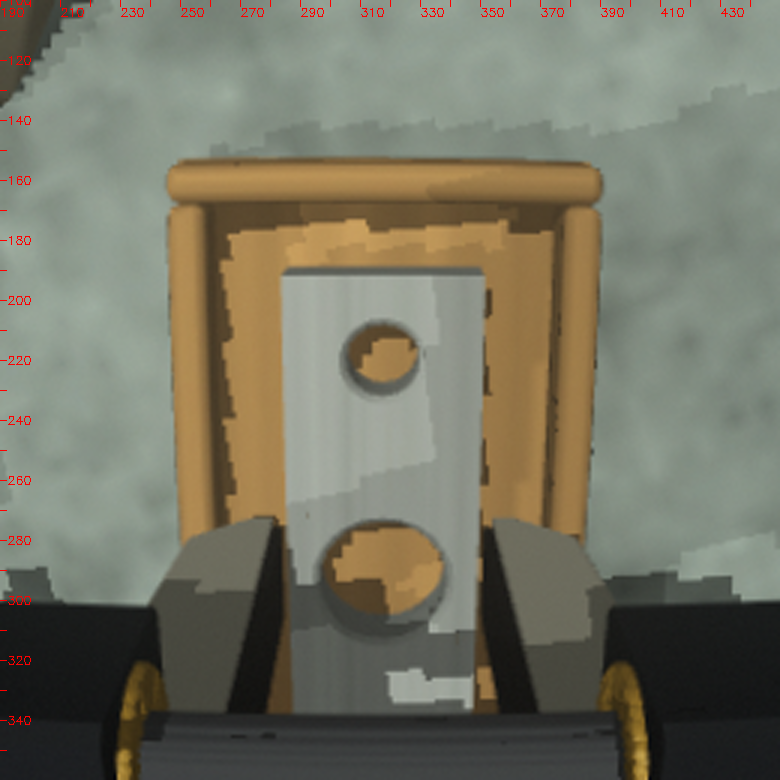

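View pics/s9c.png

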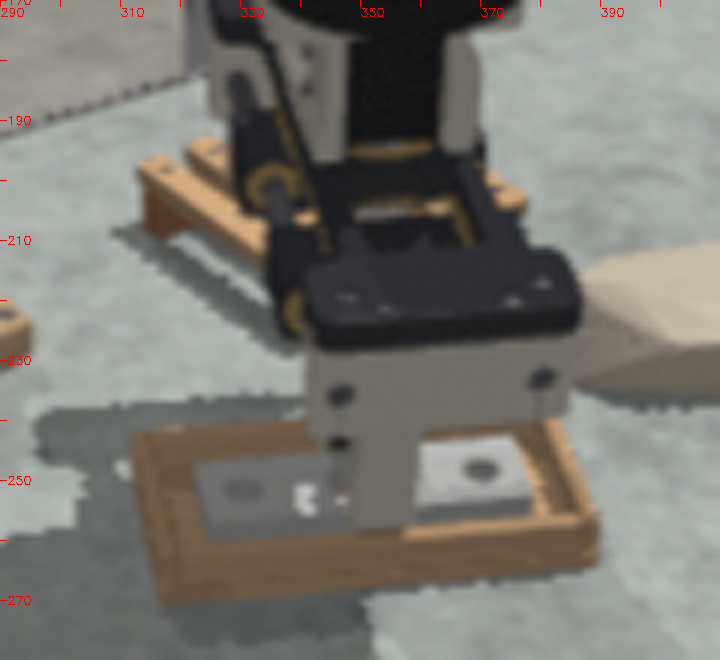

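Call:
{"method": "drive_tool", "body": {
  "plan": [
    [164,0,0,-0.005,0],
    [164,0,0,-0.015,0],
    [150,0,0,-0.03,0],
    [120,0,0,-0.045,0],
    [100,0,0,-0.025,0]
  ]
}}

```text
clock: 9.8
position: [592.2, -329.0, 321.9]
ee_rot: [-2.057, 2.373, -0.008]
contact_force: [-0.3, 0.2, -0.1]
width: 0.535
```

```bash
python3 - <<'E'
from h import *
t=snap('side','s10.png');crop(t['image'],290,210,120,80,6,'s10c.png')
E
python3 go.py 447 -205 300 -1.19 6
```

```text
at [ 592.9 -329.5  326.1] jaw -1.713 tilt [ 0.0091 -0.0074 -0.9999] F [ 1.2 -1.8  2.8] w 0.572 t 9.85 j6 1.04
[-0.0171  0.027   0.0044] -0.0872
[-0.0194  0.0254  0.0044] -0.0872
[-0.0215  0.0236  0.0044] -0.0872
[-0.0235  0.0217  0.0044] -0.0872
[-0.0253  0.0195  0.0044] -0.0872
[-0.0269  0.0173  0.0044] -0.0872
```

View pics/s10c.png

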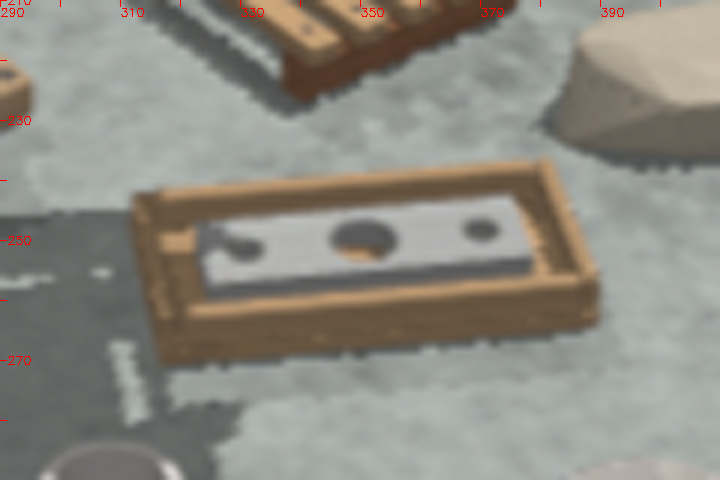

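Call:
{"method": "drive_tool", "body": {
  "plan": [
    [100,-0.0175,0.0265,0.004,-0.087],
    [100,-0.0195,0.0255,0.004,-0.087],
    [100,-0.0215,0.0235,0.004,-0.087],
    [100,-0.0235,0.0215,0.005,-0.087],
    [100,-0.0255,0.0195,0.005,-0.087]
  ]
}}

```text
clock: 10.35
position: [470.0, -223.3, 295.8]
ee_rot: [2.525, -1.869, 0.002]
contact_force: [-0.3, -0.1, 0.8]
width: 0.61
```

Call:
{"method": "drive_tool", "body": {
  "plan": [
    [100,-0.027,0.017,0.005,-0.087],
    [100,0,0,0,0],
    [100,0,0,0,0]
  ]
}}

```text
clock: 10.65
position: [446.9, -203.0, 291.1]
ee_rot: [2.6, -1.763, 0.003]
contact_force: [-0.1, -0.4, 0.2]
width: 0.609
```

```bash
python3 go.py 447 -204.5 260 -1.19 2;python3 - <<'E'
from h import *
import pickle
s=snap('wrist','w11.png');pickle.dump(s,open('w11.pkl','wb'))
crop(s['image'],200,110,230,230,3,'w11c.png')
E
```

```text
at [ 446.9 -203.   291.1] jaw -1.1917 tilt [ 0.0015 -0.0013 -1.    ] F [-0.1 -0.4  0.2] w 0.609 t 10.65 j6 0.54
[0.0007 0.0002 0.0156] -0.0009
[0.0007 0.0002 0.0156] -0.0009
```

View pics/w11c.png

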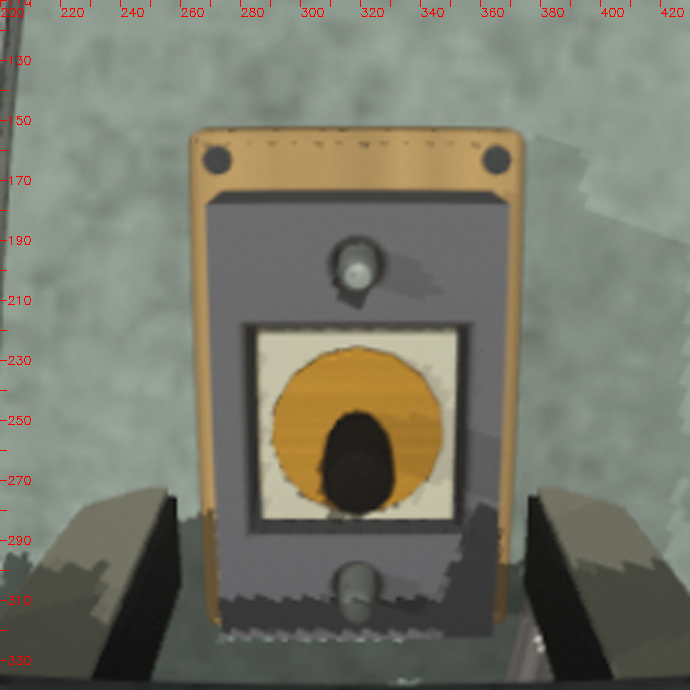

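Call:
{"method": "drive_tool", "body": {
  "plan": [
    [100,0.001,0,0.02,0],
    [100,0,0,0.02,0],
    [100,0,0,0.01,0],
    [160,0,0,0.003,0],
    [200,0,0,0,0]
  ],
  "squeeze": 20
}}

```text
clock: 11.2
position: [447.7, -204.4, 237.2]
ee_rot: [-2.6, 1.763, 0.0]
contact_force: [-0.3, -0.1, 0.7]
width: 0.482
```

Call:
{"method": "drive_tool", "body": {
  "plan": [
    [255,0,0,0,0],
    [255,0,0,0,0],
    [255,0,0,0,0],
    [255,0,0,0,0],
    [255,0,0,0,0]
  ]
}}

```text
clock: 11.7
position: [447.3, -204.0, 237.7]
ee_rot: [2.601, -1.762, 0.001]
contact_force: [0.3, 0.1, 2.3]
width: 0.144
```

Call:
{"method": "drive_tool", "body": {
  "plan": [
    [255,0,0,0,0],
    [255,0,0,0,0]
  ],
  "squeeze": 30
}}

```text
clock: 11.9
position: [447.3, -204.0, 237.7]
ee_rot: [2.601, -1.762, 0.001]
contact_force: [0.3, 0.6, 4.7]
width: 0.14
```

Call:
{"method": "drive_tool", "body": {
  "plan": [
    [255,0,0,-0.003,0],
    [255,0,0,-0.01,0],
    [255,0,0,-0.02,0],
    [255,0,0,-0.03,0],
    [255,0,0,-0.03,0]
  ]
}}

```text
clock: 12.4
position: [446.9, -203.7, 331.3]
ee_rot: [-2.601, 1.762, 0.002]
contact_force: [1.2, -0.9, 0.2]
width: 0.144
```

```bash
python3 - <<'E'
from h import *
t=snap('side','s12.png');crop(t['image'],200,90,120,150,4,'s12c.png')
E
python3 go.py 478.4 -453.5 330 -1.19 6
```

```text
at [ 448.2 -204.6  336.5] jaw -1.1908 tilt [ 0.006  -0.0045 -1.    ] F [ 1.5 -0.9  3.6] w 0.144 t 12.45 j6 0.54
[0.0404 0.0107 0.0011] -0.0001
[0.0404 0.0107 0.0011] -0.0001
[0.0404 0.0107 0.0011] -0.0001
[0.0404 0.0107 0.0011] -0.0001
[0.0404 0.0107 0.0011] -0.0001
[0.0404 0.0107 0.0011] -0.0001
```

View pics/s12c.png

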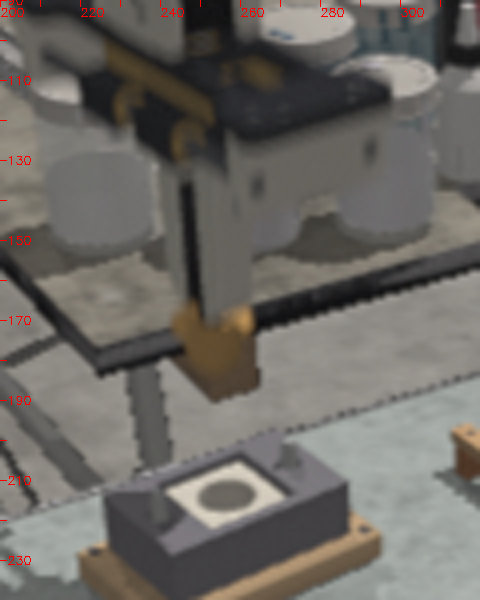

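Call:
{"method": "drive_tool", "body": {
  "plan": [
    [255,0.04,0.0105,0.001,0],
    [255,0.04,0.0105,0.001,0],
    [255,0.04,0.0105,0.001,0],
    [255,0.04,0.0105,0.001,0],
    [255,0.04,0.0105,0.001,0]
  ]
}}

```text
clock: 12.95
position: [472.5, -410.7, 325.5]
ee_rot: [-2.601, 1.762, 0.0]
contact_force: [1.1, -0.2, 0.8]
width: 0.141
```

Call:
{"method": "drive_tool", "body": {
  "plan": [
    [255,0.04,0.0105,0.001,0],
    [255,0,0,0,0],
    [255,0,0,0,0]
  ]
}}

```text
clock: 13.25
position: [477.2, -450.8, 323.6]
ee_rot: [-2.599, 1.764, 0.002]
contact_force: [0.5, 1.1, -1.2]
width: 0.142
```

```bash
python3 go.py 478.4 -453.5 300 -1.19 2;python3 - <<'E'
from h import *
import pickle
s=snap('wrist','w13.png');pickle.dump(s,open('w13.pkl','wb'))
crop(s['image'],200,130,230,200,3,'w13c.png')
t=snap('side','s13.png');crop(t['image'],260,200,100,130,5,'s13c.png')
E
```

```text
at [ 477.2 -450.8  323.6] jaw -1.1926 tilt [-8.0e-04  1.5e-03 -1.0e+00] F [ 0.5  1.1 -1.2] w 0.142 t 13.25 j6 0.27
[ 0.0015 -0.0001  0.0118] -0.0013
[ 0.0015 -0.0001  0.0118] -0.0013
```

View pics/w13c.png

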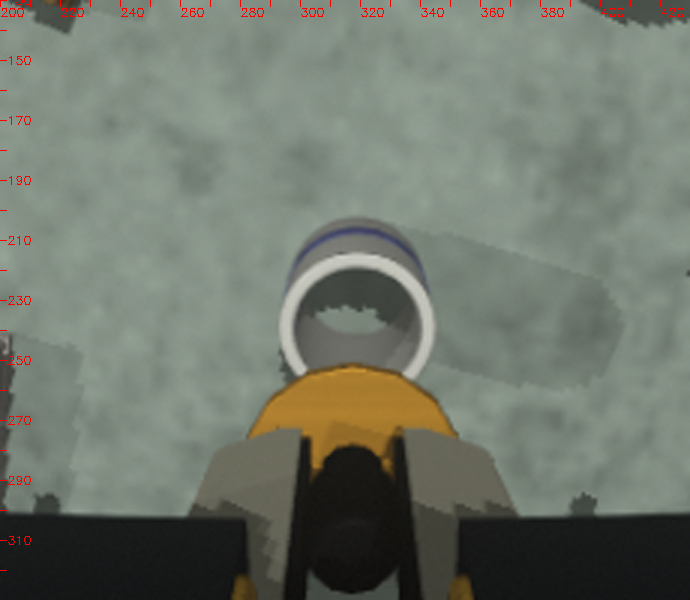

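View pics/s13c.png

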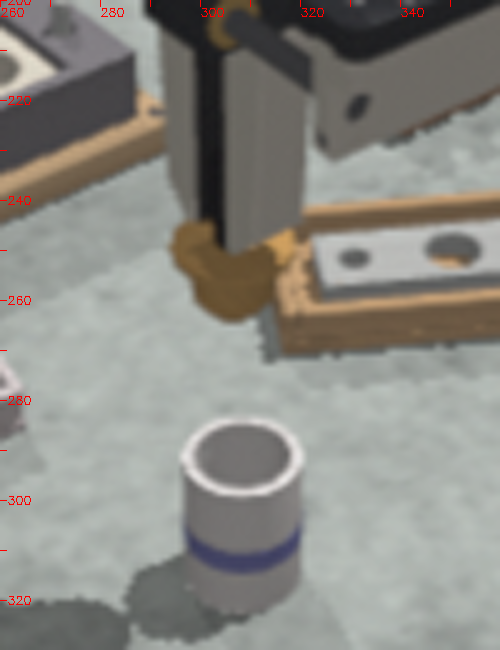

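```bash
python3 - <<'E'
from h import *
import pickle
s=pickle.load(open('w13.pkl','rb'))
f=lambda a,b:(200+(a+.5)/3-.5,130+(b+.5)/3-.5)
for uv in ((357.5,328),):print(w2w(s,*f(*uv),50))
L=w2w(s,*f(280,326),50);R=w2w(s,*f(435,326),50);T=w2w(s,*f(357.5,253),50);print(L,R,np.linalg.norm(L-R),T, T-19*np.array([np.cos(.38),np.sin(.38),0]))
z=131.7
T=w2w(s,*f(353,366),z);print('flange top',T,T-18.5*np.array([np.cos(.38),np.sin(.38),0]))
E
```

```text
[ 479.02681888 -450.15881786   50.        ]
[ 472.70206968 -432.97949792   50.        ] [ 486.25732628 -466.98156795   50.        ] 36.60444982940407 [ 495.80184994 -443.46339958   50.        ] [ 478.15722186 -450.5108885    50.        ]
flange top [ 494.08052463 -443.21139033  131.7       ] [ 476.90022888 -450.07341901  131.7       ]
```

Call:
{"method": "drive_tool", "body": {
  "plan": [
    [255,0.001,-0.0015,0.02,0],
    [255,0,0,0.02,0],
    [255,0,0,0.008,0],
    [255,0,0,0,0],
    [255,0,0,0,0]
  ]
}}

```text
clock: 13.85
position: [479.7, -450.1, 277.2]
ee_rot: [2.601, -1.761, 0.001]
contact_force: [-0.0, 1.0, -0.5]
width: 0.143
```

```bash
python3 go.py 478.9 -451.3 245.5 -1.19 1;python3 - <<'E'
from h import *
import pickle
s=snap('wrist','w14.png');pickle.dump(s,open('w14.pkl','wb'))
crop(s['image'],200,130,230,200,3,'w14c.png')
t=snap('side','s14.png');crop(t['image'],260,200,100,130,5,'s14c.png')
t=snap('top','t14.png');crop(t['image'],320,230,90,90,6,'t14c.png')
E
```

```text
at [ 479.7 -450.1  277.2] jaw -1.1902 tilt [ 5.e-04 -6.e-04 -1.e+00] F [-0.   1.  -0.5] w 0.143 t 13.85 j6 0.27
[0.0008 0.0012 0.0317] -0.0002
```

View pics/w14c.png

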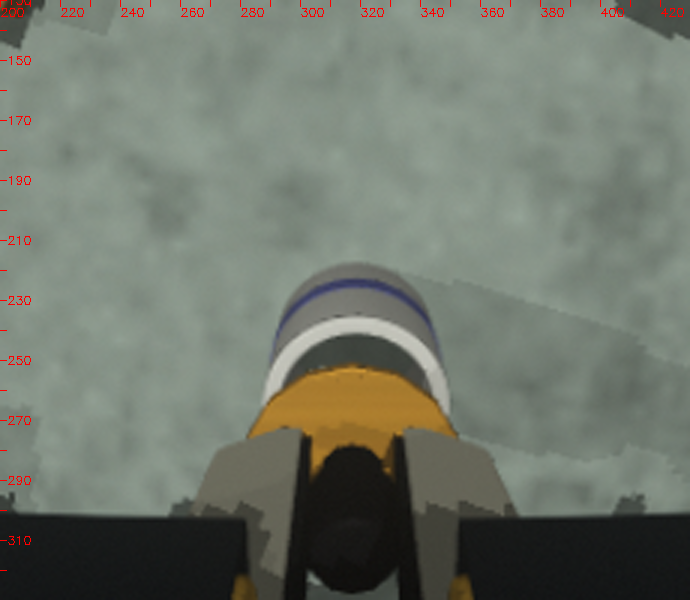

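View pics/s14c.png

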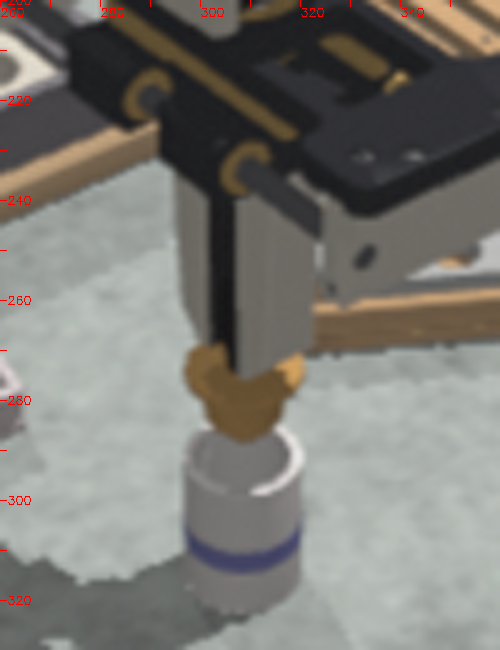

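```bash
python3 - <<'E'
from h import *
import pickle
s=pickle.load(open('w14.pkl','rb'))
f=lambda a,b:(200+(a+.5)/3-.5,130+(b+.5)/3-.5)
d=np.array([np.cos(.38),np.sin(.38),0])
T=w2w(s,*f(357.5,316),50);S=T-19*d
z=277.2-191.9
T=w2w(s,*f(353,366),z);C=T-18.5*d;print(S,C,(S-C)@d,(S-C)@[.372,-.928,0])
E
```

```text
[ 478.46784248 -451.14963436   50.        ] [ 479.65158258 -449.7335478    85.3       ] -1.6245530612549817 0.873777013303285
```

View pics/t14c.png

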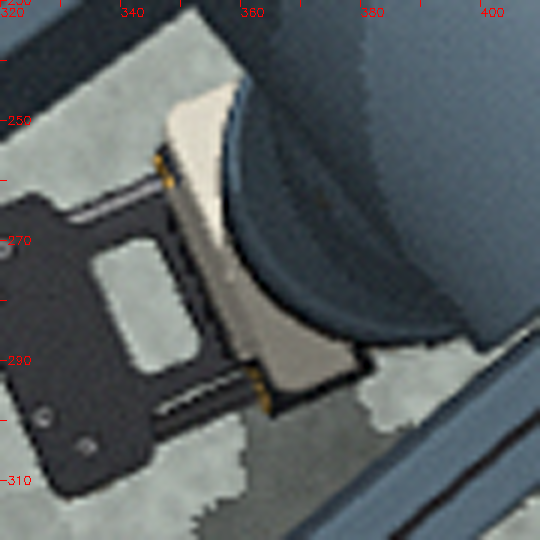

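Call:
{"method": "drive_tool", "body": {
  "plan": [
    [255,0.0008,0.0013,0,0],
    [255,0,0,0.005,0],
    [255,0,0,0.005,0],
    [255,0,0,0.004,0],
    [255,0,0,0,0]
  ]
}}

```text
clock: 14.5
position: [478.2, -451.5, 261.0]
ee_rot: [-2.6, 1.762, 0.003]
contact_force: [-0.5, 1.0, -0.6]
width: 0.145
```

Call:
{"method": "drive_tool", "body": {
  "plan": [
    [255,0,0,0.004,0],
    [255,0,0,0.004,0],
    [255,0,0,0.003,0],
    [255,0,0,0,0]
  ]
}}

```text
clock: 14.9
position: [478.4, -451.6, 250.5]
ee_rot: [-2.601, 1.762, 0.002]
contact_force: [0.4, 0.2, -0.3]
width: 0.141
```

Shank inside with no lateral force. On down to the rim.

Call:
{"method": "drive_tool", "body": {
  "plan": [
    [255,0,0,0.002,0],
    [255,0,0,0.002,0],
    [255,0,0,0.0005,0],
    [255,0,0,0,0]
  ]
}}

```text
clock: 15.3
position: [478.5, -451.8, 246.7]
ee_rot: [-2.601, 1.762, 0.0]
contact_force: [0.9, -1.4, -0.7]
width: 0.144
```

```bash
python3 - <<'E'
from h import *
s=snap('wrist','w15.png')
t=snap('side','s15.png');crop(t['image'],260,200,100,130,5,'s15c.png')
E
```

```text
(no output)
```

View pics/s15c.png

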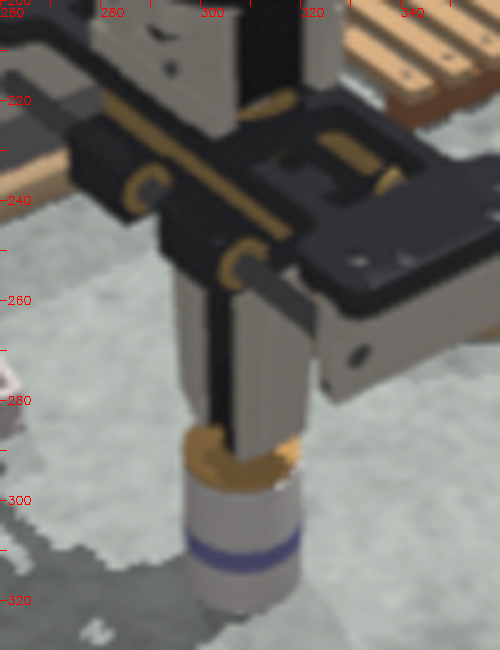

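Nearly on the rim; release here (about 1 mm), then rise.

Call:
{"method": "drive_tool", "body": {
  "plan": [
    [255,0,0,0.001,0],
    [200,0,0,0,0],
    [170,0,0,0,0],
    [130,0,0,0,0],
    [100,0,0,0,0]
  ]
}}

```text
clock: 15.9
position: [478.5, -451.8, 245.8]
ee_rot: [2.601, -1.762, 0.0]
contact_force: [0.5, 0.5, -0.8]
width: 0.424
```

Call:
{"method": "drive_tool", "body": {
  "plan": [
    [80,0,0,-0.005,0],
    [40,0,0,-0.015,0],
    [0,0,0,-0.03,0],
    [0,0,0,-0.03,0]
  ]
}}

```text
clock: 16.3
position: [478.4, -451.7, 327.5]
ee_rot: [-2.601, 1.762, 0.0]
contact_force: [-0.1, -0.5, 0.2]
width: 0.768
```

```bash
python3 - <<'E'
from h import *
s=snap('wrist','w16.png')
t=snap('side','s16.png');crop(t['image'],260,200,100,130,5,'s16c.png')
E
python3 go.py 447.2 -204.4 320 -1.19 6
```

```text
at [ 479.5 -452.9  332.4] jaw -1.1909 tilt [ 0.0064 -0.0084 -0.9999] F [ 0.8 -0.9  0.6] w 0.85 t 16.4 j6 0.27
[-0.0405 -0.0104  0.0021] -0.0002
[-0.0405 -0.0104  0.0021] -0.0002
[-0.0405 -0.0104  0.0021] -0.0002
[-0.0404 -0.0104  0.0021] -0.0002
[-0.0404 -0.0104  0.0021] -0.0002
[-0.0404 -0.0104  0.0021] -0.0002
```

View pics/s16c.png

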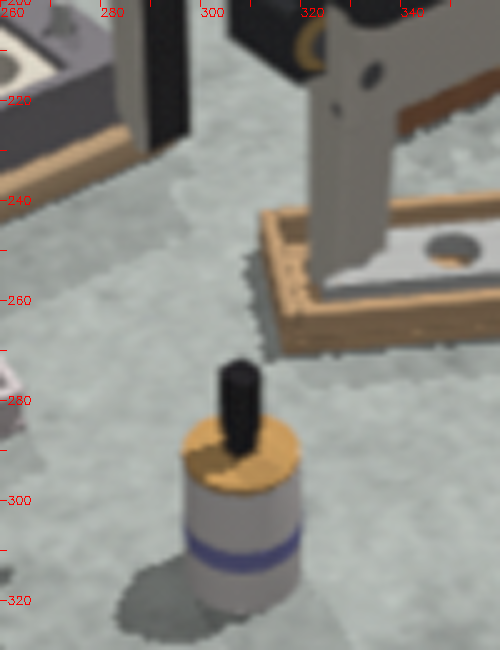

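Call:
{"method": "drive_tool", "body": {
  "plan": [
    [0,-0.0405,-0.0105,0.004,0],
    [0,-0.0405,-0.0105,0.004,0],
    [0,-0.0405,-0.0105,0.004,0],
    [0,-0.0405,-0.0105,0.004,0],
    [0,-0.0405,-0.0105,0.004,0]
  ]
}}

```text
clock: 16.9
position: [451.7, -242.7, 306.1]
ee_rot: [-2.6, 1.763, -0.001]
contact_force: [-0.1, 0.3, 0.4]
width: 0.997
```

Call:
{"method": "drive_tool", "body": {
  "plan": [
    [0,-0.0405,-0.0105,0.004,0],
    [0,0,0,0.02,0],
    [0,0,0,0,0],
    [0,0,0,0,0]
  ]
}}

```text
clock: 17.3
position: [447.1, -203.1, 282.3]
ee_rot: [2.601, -1.762, 0.001]
contact_force: [0.1, -0.1, 0.5]
width: 0.998
```

```bash
python3 go.py 447.2 -204.4 222 -1.19 1;python3 - <<'E'
from h import *
s=snap('wrist','w17.png')
E
```

```text
at [ 447.1 -203.1  282.3] jaw -1.191 tilt [ 2.e-04 -3.e-04 -1.e+00] F [ 0.1 -0.1  0.5] w 0.998 t 17.3 j6 0.54
[0.0012 0.0004 0.0603] -0.001
```

View pics/w17.png

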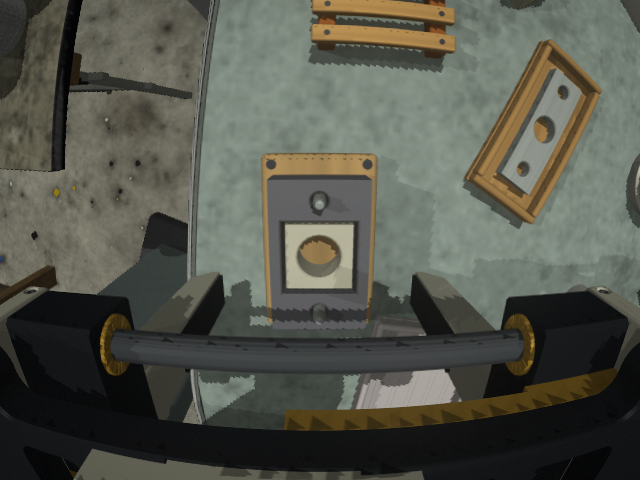

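Call:
{"method": "drive_tool", "body": {
  "plan": [
    [0,0.001,0,0.025,0],
    [0,0,0,0.025,0],
    [0,0,0,0.012,0],
    [0,0,0,0,0],
    [40,0,0,0,0]
  ],
  "squeeze": 20
}}

```text
clock: 17.85
position: [447.7, -204.4, 220.4]
ee_rot: [2.6, -1.763, 0.001]
contact_force: [0.4, 0.2, -0.4]
width: 0.951
```

Call:
{"method": "drive_tool", "body": {
  "plan": [
    [70,0,0,0,0],
    [80,0,0,0,0],
    [100,0,0,0,0],
    [120,0,0,0,0],
    [120,0,0,0,0]
  ]
}}

```text
clock: 18.35
position: [447.5, -203.8, 220.3]
ee_rot: [2.601, -1.762, 0.002]
contact_force: [-1.0, 1.0, 5.5]
width: 0.663
```

Call:
{"method": "drive_tool", "body": {
  "plan": [
    [255,0,0,0,0],
    [255,0,0,0,0]
  ],
  "squeeze": 35
}}

```text
clock: 18.55
position: [447.5, -203.8, 220.3]
ee_rot: [2.601, -1.762, 0.002]
contact_force: [-1.1, 0.3, 5.2]
width: 0.666
```

Gripped at 62 mm. Lift straight, slowly at first.

Call:
{"method": "drive_tool", "body": {
  "plan": [
    [255,0,0,-0.003,0],
    [255,0,0,-0.006,0],
    [255,0,0,-0.01,0],
    [255,0,0,-0.012,0],
    [255,0,0,-0.012,0]
  ]
}}

```text
clock: 19.05
position: [447.4, -203.7, 264.0]
ee_rot: [-2.601, 1.762, -0.001]
contact_force: [0.4, -0.2, -1.6]
width: 0.663
```

Call:
{"method": "drive_tool", "body": {
  "plan": [
    [255,0,0,-0.015,0],
    [255,0,0,-0.02,0],
    [255,0,0,-0.02,0],
    [255,0,0,0,0]
  ]
}}

```text
clock: 19.45
position: [448.1, -204.2, 321.2]
ee_rot: [2.601, -1.762, 0.011]
contact_force: [0.4, -0.4, -1.3]
width: 0.665
```

```bash
python3 - <<'E'
from h import *
s=snap('wrist','w18.png')
t=snap('side','s18.png');crop(t['image'],190,90,150,150,4,'s18c.png')
E
python3 go.py 352.8 -332 310 -1.35 5
```

```text
at [ 447.3 -203.6  318.3] jaw -1.191 tilt [ 1.2e-03 -9.0e-04 -1.0e+00] F [ 0.1  0.  -0.6] w 0.663 t 19.55 j6 0.54
[0.0168 0.0271 0.0017] 0.0318
[0.0177 0.0265 0.0017] 0.0318
[0.0185 0.0259 0.0017] 0.0318
[0.0193 0.0253 0.0017] 0.0318
[0.0201 0.0247 0.0017] 0.0318
```

View pics/s18c.png

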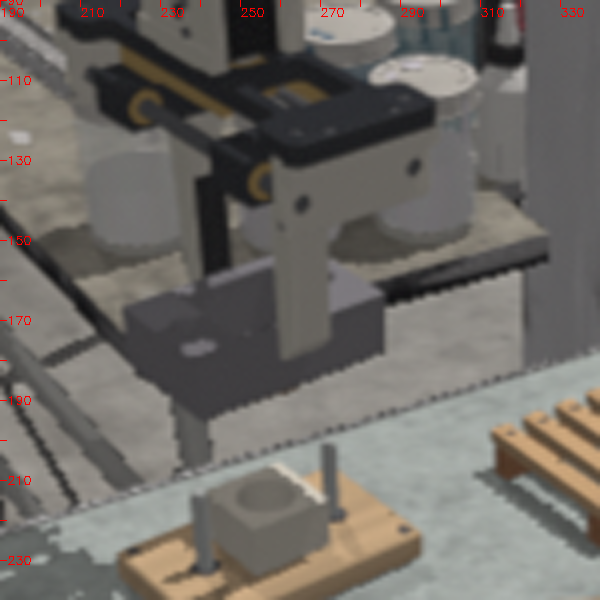

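View pics/w18.png

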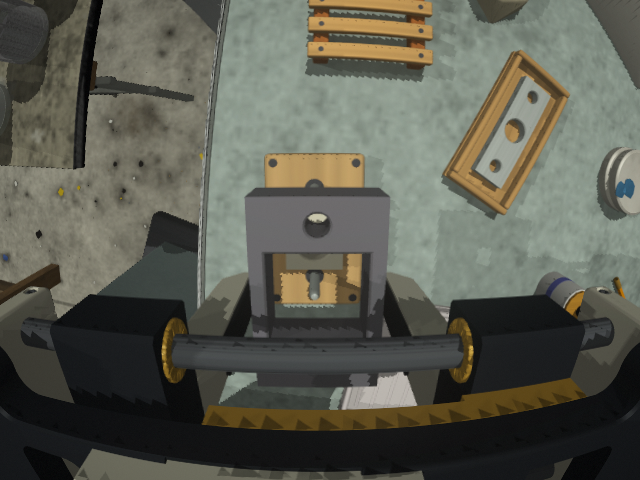

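Call:
{"method": "drive_tool", "body": {
  "plan": [
    [255,0.017,0.027,0,0.032],
    [255,0.0175,0.0265,0,0.032],
    [255,0.0185,0.026,0,0.032],
    [255,0.0195,0.0255,0,0.032],
    [255,0.02,0.0245,0,0.032]
  ]
}}

```text
clock: 20.05
position: [351.7, -332.5, 316.5]
ee_rot: [-2.45, 1.965, 0.004]
contact_force: [-0.2, -0.3, -1.3]
width: 0.663
```

Call:
{"method": "drive_tool", "body": {
  "plan": [
    [255,0,0,0.025,0],
    [255,0,0,0.02,0],
    [255,0,0,0,0],
    [255,0,0,0,0]
  ]
}}

```text
clock: 20.45
position: [352.7, -331.7, 272.1]
ee_rot: [-2.451, 1.964, 0.004]
contact_force: [-0.4, -0.0, -0.1]
width: 0.664
```

```bash
python3 go.py 352.8 -331.5 208 -1.35 1; python3 - <<'E'
from h import *
s=snap('wrist','w19.png')
t=snap('side','s19.png');crop(t['image'],150,150,150,170,4,'s19c.png')
E
```

```text
at [ 352.7 -331.7  272.1] jaw -1.351 tilt [-0.0014  0.0021 -1.    ] F [-0.4 -0.  -0.1] w 0.664 t 20.45 j6 0.37
[-0.0001 -0.0002  0.0641] -0.001
```

View pics/s19c.png

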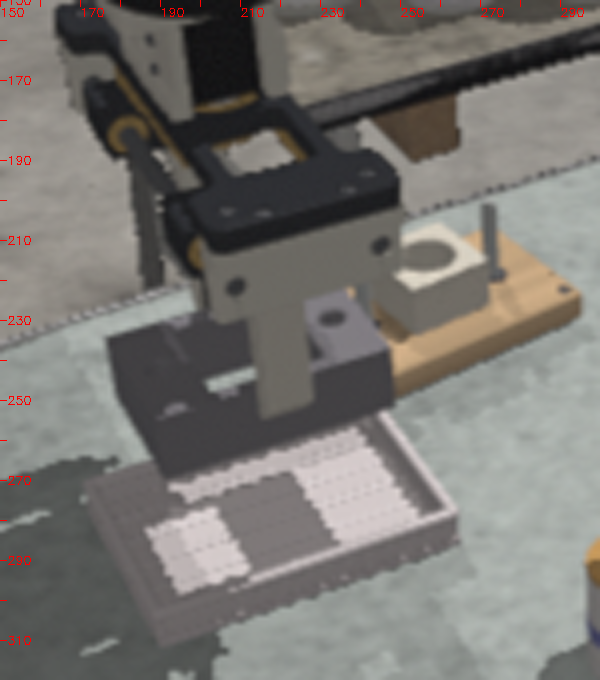

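View pics/w19.png

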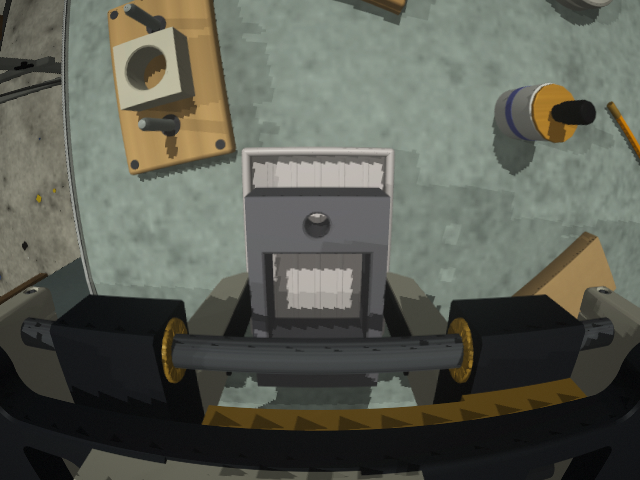

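Call:
{"method": "drive_tool", "body": {
  "plan": [
    [255,0,0,0.025,0],
    [255,0,0,0.02,0],
    [255,0,0,0.01,0],
    [255,0,0,0.004,0],
    [255,0,0,0,0]
  ]
}}

```text
clock: 21.05
position: [353.1, -332.1, 214.0]
ee_rot: [2.452, -1.964, 0.0]
contact_force: [0.7, -0.4, -1.8]
width: 0.662
```

Call:
{"method": "drive_tool", "body": {
  "plan": [
    [255,0,0,0.002,0],
    [255,0,0,0.001,0],
    [255,0,0,0.001,0],
    [255,0,0,0,0]
  ]
}}

```text
clock: 21.45
position: [352.9, -332.0, 209.9]
ee_rot: [2.452, -1.964, 0.001]
contact_force: [-0.1, -0.1, -0.9]
width: 0.661
```

Call:
{"method": "drive_tool", "body": {
  "plan": [
    [255,0,0,0.001,0],
    [255,0,0,0.0005,0],
    [255,0,0,0,0]
  ]
}}

```text
clock: 21.75
position: [352.9, -332.0, 208.4]
ee_rot: [2.452, -1.964, 0.0]
contact_force: [-0.6, 0.5, 1.7]
width: 0.662
```

Call:
{"method": "drive_tool", "body": {
  "plan": [
    [60,0,0,0,0],
    [30,0,0,0,0],
    [0,0,0,0,0],
    [0,0,0,0,0]
  ]
}}

```text
clock: 22.15
position: [352.9, -332.0, 208.3]
ee_rot: [2.452, -1.964, 0.0]
contact_force: [-0.9, -0.7, 0.1]
width: 0.958
```

Call:
{"method": "drive_tool", "body": {
  "plan": [
    [0,0,0,-0.005,0],
    [0,0,0,-0.02,0],
    [0,0,0,-0.035,0],
    [0,0,0,-0.035,0],
    [0,0,0,0,0]
  ]
}}

```text
clock: 22.65
position: [353.9, -333.3, 308.1]
ee_rot: [2.45, -1.962, 0.014]
contact_force: [-0.3, -0.6, 0.6]
width: 1.001
```

```bash
python3 go.py 447.2 -204.0 300 -1.19 5; python3 - <<'E'
from h import *
s=snap('wrist','w20.png')
t=snap('side','s20.png');crop(t['image'],150,150,150,170,4,'s20c.png')
E
```

```text
at [ 353.9 -333.3  308.1] jaw -1.3509 tilt [ 0.0052 -0.0078 -1.    ] F [-0.3 -0.6  0.6] w 1.001 t 22.65 j6 0.37
[-0.0212 -0.0239  0.0016] -0.0322
[-0.0204 -0.0245  0.0016] -0.0322
[-0.0196 -0.0252  0.0016] -0.0322
[-0.0188 -0.0258  0.0016] -0.0322
[-0.0179 -0.0264  0.0016] -0.0322
```

View pics/s20c.png

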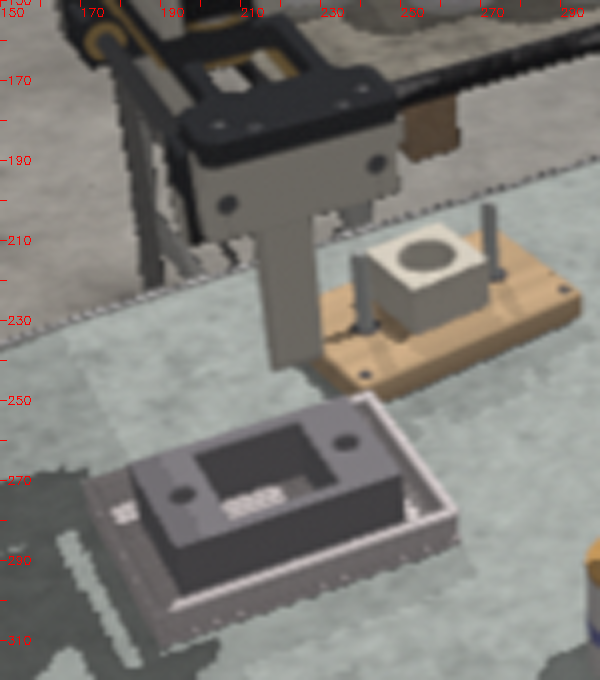

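Call:
{"method": "drive_tool", "body": {
  "plan": [
    [0,-0.021,-0.024,0.002,-0.032],
    [0,-0.0205,-0.0245,0.002,-0.032],
    [0,-0.0195,-0.025,0.002,-0.032],
    [0,-0.019,-0.026,0.002,-0.032],
    [0,-0.018,-0.0265,0.002,-0.032]
  ]
}}

```text
clock: 23.25
position: [446.5, -201.0, 291.6]
ee_rot: [-2.602, 1.761, 0.005]
contact_force: [0.3, 0.6, -0.4]
width: 1.003
```

Call:
{"method": "drive_tool", "body": {
  "plan": [
    [0,0,0,0.015,0],
    [0,0,0,0,0],
    [0,0,0,0,0]
  ]
}}

```text
clock: 23.55
position: [446.0, -202.2, 277.1]
ee_rot: [-2.601, 1.762, 0.005]
contact_force: [-0.2, -0.3, 0.2]
width: 1.004
```

```bash
python3 go.py 447.2 -204.0 210 -1.19 1; python3 - <<'E'
from h import *
import pickle
s=snap('wrist','w21.png');pickle.dump(s,open('w21.pkl','wb'))
crop(s['image'],210,110,220,220,3,'w21c.png')
E
```

```text
at [ 446.  -202.2  277.1] jaw -1.191 tilt [-0.0025  0.0018 -1.    ] F [-0.2 -0.3  0.2] w 1.004 t 23.55 j6 0.54
[ 0.0021 -0.0005  0.0671] -0.001
```

View pics/w21c.png

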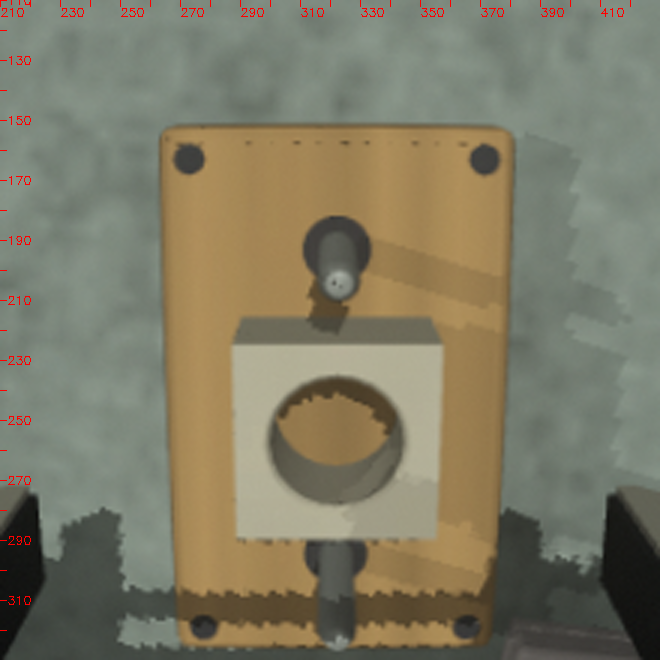

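Call:
{"method": "drive_tool", "body": {
  "plan": [
    [0,0.0026,-0.0005,0.02,0],
    [0,0,0,0.02,0],
    [0,0,0,0.015,0],
    [0,0,0,0,0],
    [0,0,0,0,0]
  ],
  "squeeze": 12
}}

```text
clock: 24.1
position: [447.8, -205.4, 223.6]
ee_rot: [2.6, -1.764, -0.0]
contact_force: [-0.3, 0.4, 0.2]
width: 0.998
```

```bash
python3 go.py 447.2 -204.3 210 -1.19 1; python3 - <<'E'
from h import *
import pickle
s=snap('wrist','w22.png');pickle.dump(s,open('w22.pkl','wb'))
crop(s['image'],210,110,220,220,3,'w22c.png')
E
```

```text
at [ 447.8 -205.4  223.6] jaw -1.1921 tilt [-0. -0. -1.] F [-0.3  0.4  0.2] w 0.998 t 24.1 j6 0.54
[-0.0012  0.0001  0.0136] -0.0021
```

View pics/w22c.png

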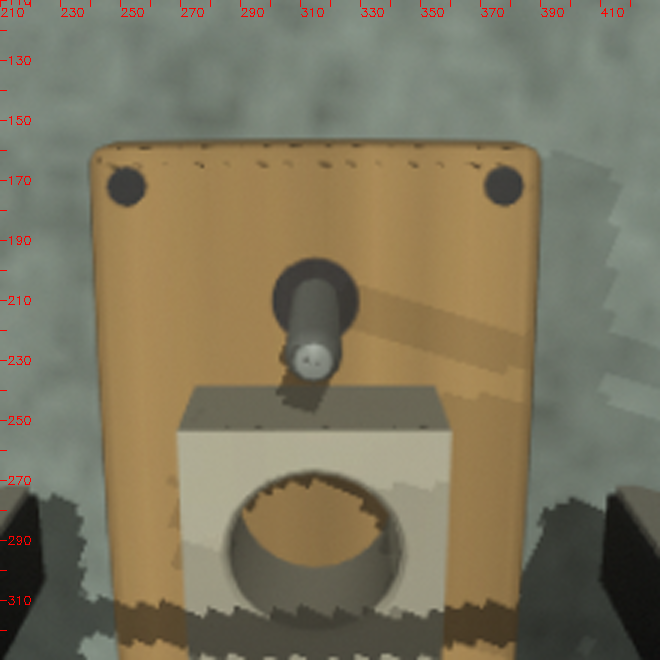

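Call:
{"method": "drive_tool", "body": {
  "plan": [
    [0,-0.001,0,0.01,0],
    [0,0,0,0.004,0],
    [60,0,0,0,0],
    [100,0,0,0,0],
    [120,0,0,0,0]
  ]
}}

```text
clock: 24.65
position: [447.6, -203.8, 209.4]
ee_rot: [-2.601, 1.762, -0.0]
contact_force: [-0.1, 0.4, 0.5]
width: 0.792
```

Call:
{"method": "drive_tool", "body": {
  "plan": [
    [130,0,0,0,0],
    [140,0,0,0,0],
    [160,0,0,0,0],
    [160,0,0,0,0],
    [160,0,0,0,0]
  ]
}}

```text
clock: 25.15
position: [447.5, -203.8, 209.3]
ee_rot: [-2.601, 1.762, -0.0]
contact_force: [-0.3, 0.2, 0.7]
width: 0.454
```

Call:
{"method": "drive_tool", "body": {
  "plan": [
    [255,0,0,0,0],
    [255,0,0,0,0]
  ],
  "squeeze": 25
}}

```text
clock: 25.35
position: [447.5, -203.8, 209.3]
ee_rot: [-2.601, 1.762, -0.0]
contact_force: [-0.3, -0.1, 1.0]
width: 0.448
```

Call:
{"method": "drive_tool", "body": {
  "plan": [
    [255,0,0,-0.004,0],
    [255,0,0,-0.012,0],
    [255,0,0,-0.025,0],
    [255,0,0,-0.03,0],
    [255,0,0,-0.015,0]
  ]
}}

```text
clock: 25.85
position: [448.0, -204.1, 298.5]
ee_rot: [2.601, -1.762, 0.006]
contact_force: [0.8, -0.3, 0.7]
width: 0.45
```

Call:
{"method": "drive_tool", "body": {
  "plan": [
    [255,0,0,0,0],
    [255,0,0,0,0]
  ]
}}

```text
clock: 26.05
position: [447.4, -203.7, 295.6]
ee_rot: [2.601, -1.762, 0.001]
contact_force: [-0.2, 0.7, -0.8]
width: 0.45
```

```bash
python3 - <<'E'
from h import *
s=snap('wrist','w23.png')
t=snap('side','s23.png');crop(t['image'],190,90,150,160,4,'s23c.png')
E
python3 go.py 632 -178.5 298 -1.208 5
```

```text
at [ 447.1 -203.5  294.4] jaw -1.191 tilt [-0.0015  0.0011 -1.    ] F [-0.6 -0.3 -0.2] w 0.448 t 26.15 j6 0.54
[ 0.0091 -0.0362 -0.0007] 0.0034
[ 0.009  -0.0362 -0.0007] 0.0034
[ 0.0088 -0.0363 -0.0007] 0.0034
[ 0.0087 -0.0363 -0.0007] 0.0034
[ 0.0086 -0.0363 -0.0007] 0.0034
```

View pics/s23c.png

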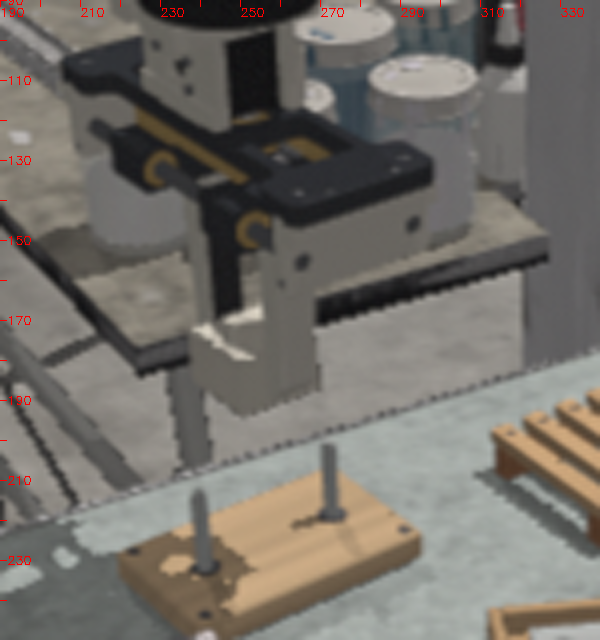

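Cast clear of the dowels. To the rack.

Call:
{"method": "drive_tool", "body": {
  "plan": [
    [255,0.009,-0.036,0,0.003],
    [255,0.009,-0.0365,0,0.003],
    [255,0.009,-0.0365,0,0.003],
    [255,0.0085,-0.0365,0,0.004],
    [255,0.0085,-0.0365,0,0.004]
  ]
}}

```text
clock: 26.65
position: [634.1, -177.8, 293.4]
ee_rot: [2.585, -1.784, -0.005]
contact_force: [0.5, -0.0, 0.4]
width: 0.448
```

Call:
{"method": "drive_tool", "body": {
  "plan": [
    [255,0,0,0,0],
    [255,0,0,0,0],
    [255,0,0,0,0]
  ]
}}

```text
clock: 26.95
position: [631.9, -178.3, 294.0]
ee_rot: [2.585, -1.784, -0.005]
contact_force: [-0.3, -0.5, -0.4]
width: 0.448
```

```bash
python3 go.py 632 -178.5 218 -1.208 1; python3 - <<'E'
from h import *
import pickle
s=snap('wrist','w24.png');pickle.dump(s,open('w24.pkl','wb'))
crop(s['image'],210,110,220,220,3,'w24c.png')
t=snap('side','s24.png');crop(t['image'],290,110,130,150,4,'s24c.png')
E
```

```text
at [ 631.9 -178.3  294. ] jaw -1.2081 tilt [-0.0029  0.0011 -1.    ] F [-0.3 -0.5 -0.4] w 0.448 t 26.95 j6 0.76
[0.0002 0.     0.076 ] -0.0001
```

View pics/w24c.png

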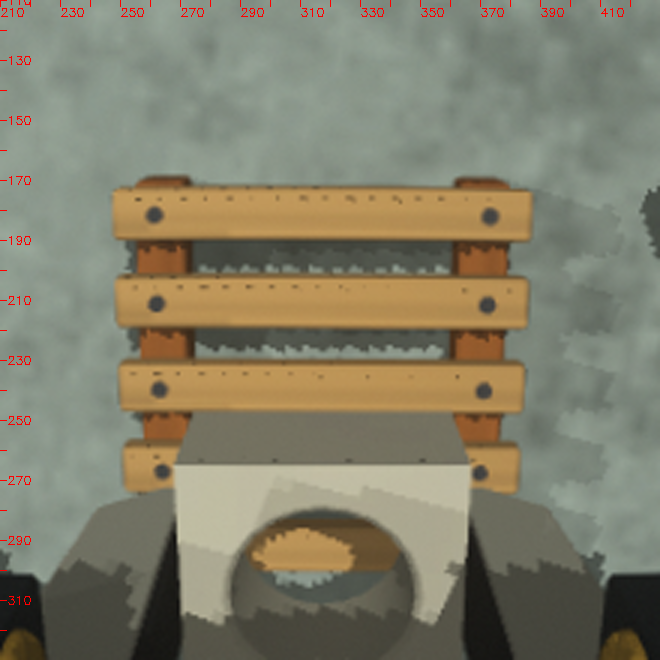

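View pics/s24c.png

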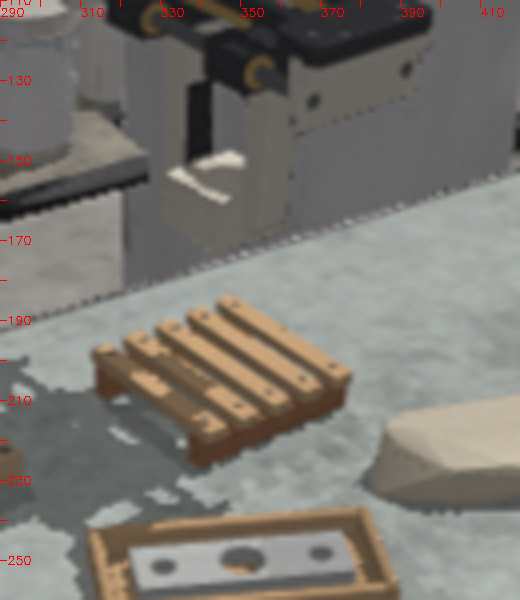

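```bash
python3 - <<'E'
from h import *
import pickle
s=pickle.load(open('w24.pkl','rb'))
f=lambda a,b:(210+(a+.5)/3-.5,110+(b+.5)/3-.5)
L=w2w(s,*f(113,188),24);R=w2w(s,*f(530,188),24);print(np.linalg.norm(L-R),np.arctan2(*(R-L)[[1,0]]))
d=np.array([np.cos(.362),np.sin(.362),0])
print((L+R)/2-48*d)
M=(w2w(s,*f(120,387),24)+w2w(s,*f(523,387),24))/2;print(M)
# cast top front edge as held: z=294-209.3+42
z=294-209.3+42
print('cast',(w2w(s,*f(174,464),z)+w2w(s,*f(470,464),z))/2-21*d)
E
```

```text
94.35813636726122 -1.2075796345311685
[ 632.61705814 -176.36791393   24.        ]
[ 633.78812335 -175.96694271   24.        ]
cast [ 630.89659307 -177.5651496   126.7       ]
```

Call:
{"method": "drive_tool", "body": {
  "plan": [
    [255,0,-0.0015,0.02,0],
    [255,0,0,0.025,0],
    [255,0,0,0.018,0],
    [255,0,0,0.007,0],
    [255,0,0,0,0]
  ]
}}

```text
clock: 27.55
position: [633.6, -178.0, 224.5]
ee_rot: [2.585, -1.785, -0.003]
contact_force: [0.3, -0.2, -0.8]
width: 0.449
```

```bash
python3 go.py 633 -178 217.3 -1.208 1; python3 - <<'E'
from h import *
s=snap('wrist','w25.png');crop(s['image'],210,110,220,220,3,'w25c.png')
t=snap('side','s25.png');crop(t['image'],290,130,110,110,5,'s25c.png')
E
```

```text
at [ 633.6 -178.   224.5] jaw -1.2087 tilt [-1.9e-03  9.0e-04 -1.0e+00] F [ 0.3 -0.2 -0.8] w 0.449 t 27.55 j6 0.77
[-0.0002  0.0005  0.0072] -0.0007
```

View pics/s25c.png

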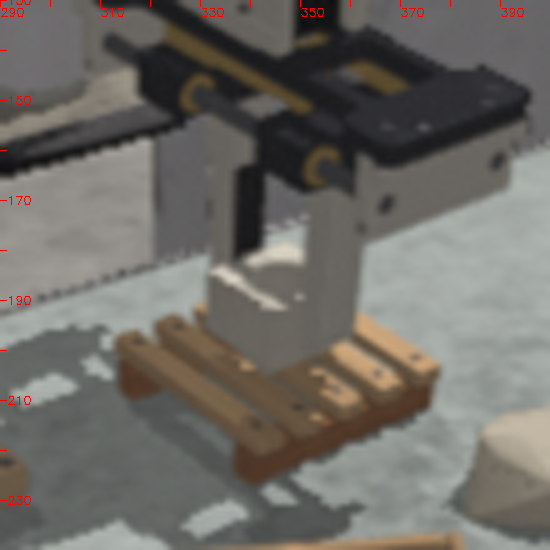

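View pics/w25c.png

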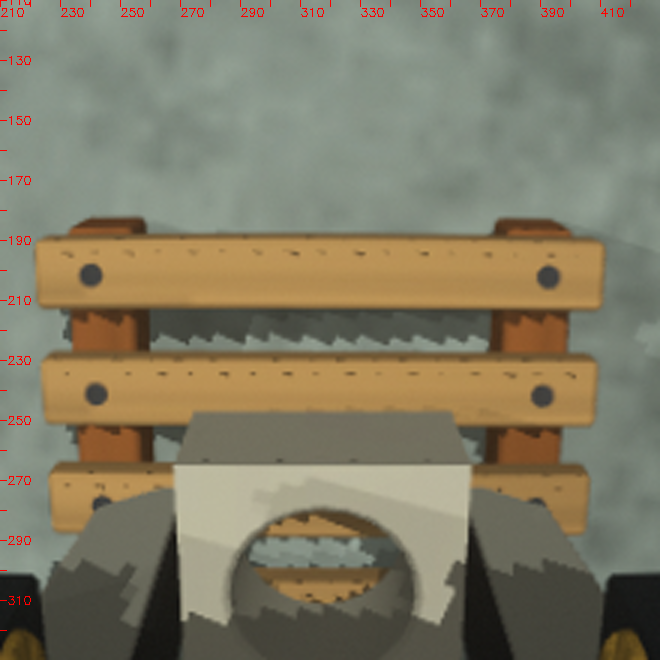

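Call:
{"method": "drive_tool", "body": {
  "plan": [
    [255,0,-0.0015,0.003,0],
    [255,0,0,0.002,0],
    [255,0,0,0.001,0],
    [255,0,0,0.0005,0],
    [255,0,0,0,0]
  ]
}}

```text
clock: 28.15
position: [635.8, -177.2, 218.7]
ee_rot: [2.586, -1.784, -0.0]
contact_force: [0.9, -0.8, -0.6]
width: 0.448
```

```bash
python3 - <<'E'
from h import *
s=snap('wrist','w26.png');crop(s['image'],210,110,220,220,3,'w26c.png')
t=snap('side','s26.png');crop(t['image'],290,130,110,110,5,'s26c.png')
print(ctrl.observe()['position'],ctrl.observe()['contact_force'])
E
```

```text
[ 635.82789436 -177.23260262  218.79106362] [ 0.09561295 -0.36229945 -0.5017626 ]
```

View pics/w26c.png

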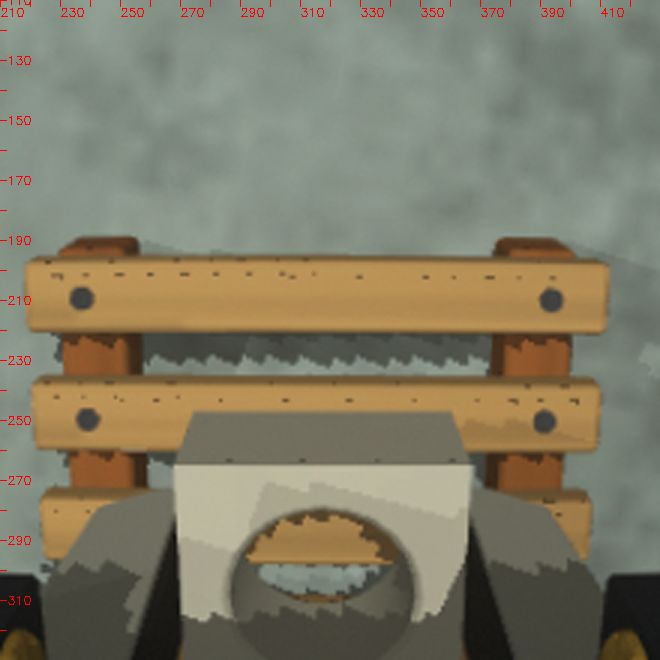

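Call:
{"method": "drive_tool", "body": {
  "plan": [
    [255,-0.001,0,0,0],
    [255,0,0,0.001,0],
    [255,0,0,0.0005,0],
    [255,0,0,0,0]
  ]
}}

```text
clock: 28.65
position: [635.4, -176.3, 217.4]
ee_rot: [-2.586, 1.784, -0.0]
contact_force: [-0.3, 0.7, 0.5]
width: 0.45
```

Call:
{"method": "drive_tool", "body": {
  "plan": [
    [255,0,0,0.0005,0],
    [135,0,0,0,0],
    [125,0,0,0,0],
    [100,0,0,0,0],
    [60,0,0,0,0]
  ]
}}

```text
clock: 29.15
position: [635.4, -176.3, 216.6]
ee_rot: [2.586, -1.784, -0.0]
contact_force: [0.4, -0.2, 0.1]
width: 0.634
```

Call:
{"method": "drive_tool", "body": {
  "plan": [
    [30,0,0,0,0],
    [0,0,0,-0.01,0],
    [0,0,0,-0.025,0],
    [0,0,0,-0.04,0],
    [0,0,0,-0.04,0]
  ]
}}

```text
clock: 29.65
position: [635.2, -176.2, 333.1]
ee_rot: [2.586, -1.784, -0.002]
contact_force: [-0.2, -0.7, 1.0]
width: 0.993
```

Call:
{"method": "drive_tool", "body": {
  "plan": [
    [0,0,0.03,-0.03,0],
    [0,0,0.03,-0.01,0],
    [0,0,0.03,0,0],
    [0,0,0.02,0,0],
    [0,0,0,0,0]
  ]
}}

```text
clock: 30.15
position: [530.8, -216.0, 373.1]
ee_rot: [2.584, -1.787, 0.001]
contact_force: [-0.0, -0.1, -0.4]
width: 1.0
```

```bash
python3 - <<'E'
from h import *
s=snap('wrist','w27.png')
t=snap('side','s27.png');
t=snap('top','t27.png')
o=ctrl.observe();print(o['position'],o['contact_force'],o['clock'],o['width'])
E
```

```text
[ 533.13337104 -215.29061509  372.38562633] [-0.85540138 -0.00926015 -0.04810265] 30.3 0.9996845354001572
```

View pics/w27.png

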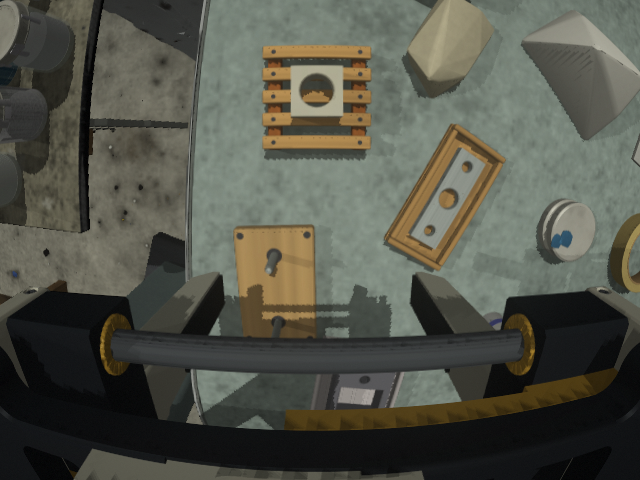

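View pics/s27.png

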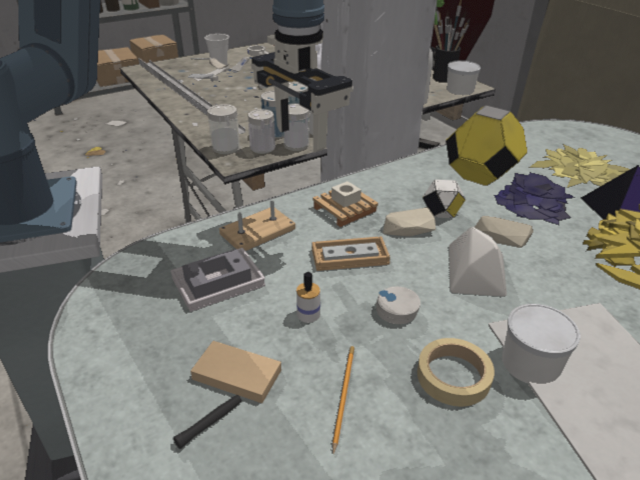

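View pics/t27.png

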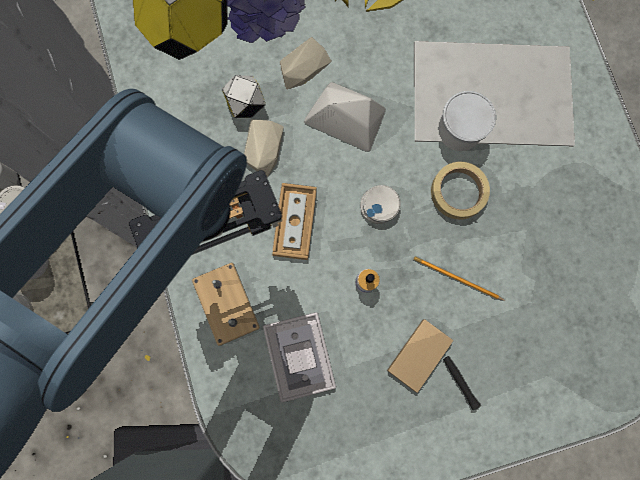

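```bash
python3 - <<'E'
from h import *
s=snap('wrist','w28.png');crop(s['image'],250,30,140,140,5,'w28c.png')
import pickle;pickle.dump(s,open('w28.pkl','wb'))
E
```

```text
(no output)
```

View pics/w28c.png

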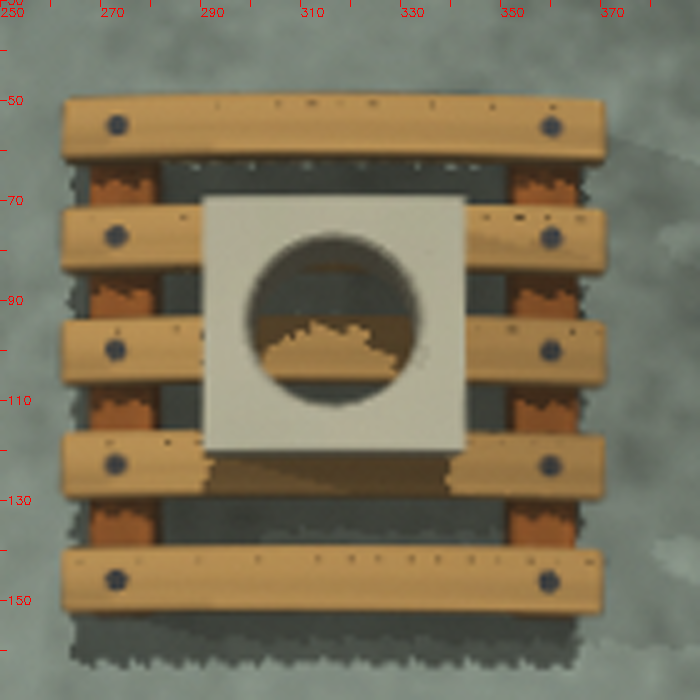

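```bash
python3 - <<'E'
from h import *
import pickle
s=pickle.load(open('w28.pkl','rb'))
f=lambda a,b:(250+(a+.5)/5-.5,30+(b+.5)/5-.5)
m=lambda P,z:np.mean([w2w(s,*f(*p),z) for p in P],0)
print(m([(63,99),(604,99),(63,613),(602,613)],24),m([(203,196),(464,196),(204,451),(464,451)],50))
ctrl.hand_in()
E
```

```text
[ 632.93680446 -175.96311837   24.        ] [ 634.52118703 -175.58402472   50.        ]
the job is handed in; nothing more can be done
```

The mould is stripped in the order you asked, and the job was handed in at about 30 s of the 96 s allowed.

- **Bar:** lies flat in the wooden trough. The fingertips met the trough walls just before the floor, with about 8 N on the tool, so the bar dropped the last 2 mm or so.
- **Core:** stands nose down in the white sleeve, flange on the rim. It went in without side force.
- **Frame:** came straight up off the dowels and lies flat in the white tray.
- **Cast:** stands upright on the rack. My last wrist-camera measurement put its centre about 1.6 mm from the rack's middle.

The final side and top pictures show the bystanders where they started and the gripper open and clear of everything. In the top view the arm hides the rack, so the cast's place was checked with the side and wrist cameras only.

The fixed cameras disagreed with the robot's own position by about 3–4 mm sideways. I aligned with the wrist camera before each grasp and placing. No check failed, and the forces read at the end of each move stayed below 10 N.

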